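# Feed the marking table by one turn and lock it

## Robot

A 6-joint arm with a two-finger parallel gripper is mounted at the origin on a cart in front of the work surface, level with it; the furniture and walls round the work are solid. World frame = base frame: x ahead of the robot, y to its left, z up, the work surface at z = 0. Lengths are in m, angles in rad, forces in N, time in s.
With the tool pointing down it reaches from about 0.275 to 0.975 m from the base axis. Payload 8.4 kg.
Tool frame: the origin (TCP) lies midway between the tips of the shut fingers; the grasp point (between the pads) lies 19 mm behind it; z points along the fingers, y is the direction in which the jaws open and shut (so a half turn about z gives the same grasp; the last joint's range is limited). The gripper opens to 92 mm and grips with 3 to 60 N. Pads are 20 mm wide; open, the fingers measure 128 mm over their backs; the gripper's body (75 mm by 189 mm) begins 69 mm behind the grasp point.
Start: joints at [-1.269, 0.353, 1.633, -0, 1.155, -0.002], TCP at [0.187, -0.596, 0.215] pointing down, gripper open.
Joint ranges: [-2.63, 2.63], [-0.92, 2.1], [0.06, 2.66], [-1.3, 4.44], [0, 2.69], [-3.02, 3.02]. Speed limits (rad/s): [2.22, 2.22, 2.79, 3.14, 3.14, 3.14].

## Interface

Orientations are given as a unit quaternion [w, x, y, z].
In Python, from bench import * gives the robot as it stands.
- The arm moves only by the tool step_arm, never from a script. Its argument "increments" is a list of rows, each an object of numbers: "tx", "ty", "tz": the shift along the tool's x, y, z in cm; "wx", "wy", "wz": the turn, a rotation vector about the tool's x, y, z in rad; "gripper": the closure in counts, from 0 (fully open) to 255 (shut). A call has 1 to 8 rows; each row is the pose to reach, as a shift and turn from the pose commanded when the call began, along the tool's axes at that moment; what a row does not reach only later rows make up. A row lasts 1/8 s, in which the tool goes at most 62.5 mm and 10.7 degrees, less where a joint would pass 70% of its speed; a pose out of reach is approached as far as the arm can. A call with a gripper value outside its range is refused whole. The fingers move at their own pace and stop on an object; "newtons" is the grip in N (left out, the last holds). Time passes only in rows, so rows that repeat a pose let the fingers close. It gives the time, the measured TCP pose, the force and the opening at its end, in the units of the state.
- read_state(): the state, without advancing time (a new reading comes with each control period).
- snapshot(name): name is "side" or "top"; returns the picture (420x560x3 uint8, red, green, blue); there is no depth.
- get_calibration(name): a dict with "mtx" (3x3 intrinsics, pixels), "R" (3x3) and "t" (3): a world point X has camera coordinates R X + t. Camera axes: x right, y down, z forward; pixel columns grow to the right and rows downward; lengths in m; the calibration is good to about 2 mm. A picture is of the moment at which its call begins. get_calibration takes no time and is no camera call.
- finish_job(): hands the job in, once; it reports no verdict.
Trained networks look in the newest picture that a camera, given by its name, has taken for a name from the list of things; names that differ only in an ending like _2 or _b are one class to them, and where a whole thing is asked for, a point or a joint stands for the part that bears it (a point fixed in the world has none). Each returns a list of dicts, best first, with "conf" (0 to 1); they miss things now and then, are a little off and sometimes report something else, mostly with a low value. They report only what shows in the picture. A call takes as long as a camera call.
- boxes_of(camera, thing): "xyz" ([x, y, z] in m, in world coordinates, good to about 4 mm: the middle of the surface that is visible of it).
- trace(camera, thing): "pixels" (420x560 bool, what is visible of it).
The state is a dict: "t": time; "joint_pos": joint angles; "qd": joint speeds; "effort": joint torques, N m; "tool_pos": TCP position; "tcp_rot": TCP orientation; "force": force on the tool from outside, world axes, zero at the start; "wrist_torque": the same for the moment, N m; "gripper_width": opening from 0.0 (shut) to 1.0 (fully open).
Only numpy, scipy, OpenCV 4.12 (cv2) and the standard library are available. Lean on these libraries where they do the work, as an engineer would, in place of code of your own. Each camera call takes 0.05 s, during which the arm holds its last target.

## Task

Feed the marking table on by one pitch: push its hand wheel round clockwise (seen from above) by the upright handle on its rim, through exactly one turn, so that the handle is back where it started. Then push the lock lever at the right end of the table fully over to the right and leave wheel and lever so. Only push with the fingers: do not take the handle or the lever knob between them, and leave the loose things on the bench alone.

Things in the scene. Friction and masses are not known exactly. Their poses are not given: they have to be found in the camera images.
- feed_table: grey hand-fed marking table, fixed; base plate 110x300x14 mm. Origin on the work surface under the wheel axis; the bed runs from there to its own -y (the robot's right at yaw 0), its own -x side is the front (towards the robot). The gearbox under the wheel is 72 mm high. Centre-punch arm over the slide: top at z = 0.124, at own y = -0.118 and own x from -0.015 to 0.075. The end block at the right end is 52 mm high.
- wheel_axis (a point): point on the upright axis of the hand wheel, at mid-height of its handle (z = 0.127)
- wheel (a joint): angle of the hand wheel (rad), growing clockwise as seen from above; at 0 the handle points to the table's own -x. It starts anywhere from 0 to 5, has stops at -0.2 and 14, stays where it is left, and takes about 2 N at the handle. One turn (6.283) moves the slide 20 mm to the table's own -y.
- wheel_handle (a point): middle of the black upright handle on the rim of the hand wheel, z = 0.127. The handle is a round post 20 mm in diameter, 65 mm from the wheel axis, its top at z = 0.157. It stands on the dark steel rim (ring 65 mm in radius, 14 mm thick, top at z = 0.097), which has three spokes and a hub up to z = 0.103.
- slide_top (a point): middle of the top of the aluminium block (50x70x25 mm) clamped on the slide, z = 0.071; the slide moves with the wheel
- lock_lever (a joint): angle of the screw lock lever on the end block (rad), growing counter-clockwise as seen from above; at 0 it points to the table's own -x (free), it starts from 0 to 0.25, and its stop at 1.45 is fully over to the table's own -y (locked). Stays where it is left; takes about 1.7 N at the knob.
- lever_knob (a point): middle of the lever's upright black end knob, z = 0.085; the knob is a round post 18 mm in diameter, top at z = 0.104, 60 mm from the pivot. The lever's arm is a bar whose top is at z = 0.070.
- lever_pivot (a point): point on the upright pivot axis of the lock lever, z = 0.085; the lever's hub is 26 mm in diameter, top at z = 0.077
- rivet_tin: bystander, loose: round tin, 70 mm across, 44 mm high, in front of the slide; origin under its middle
- accent: bystander, loose: small drop-shaped sign accent with a flat green face, 60x38x49 mm, behind the gearbox; origin under its middle
- led_module: bystander, loose: flat white LED strip module, 19x93x13 mm, behind the bed; origin under its middle
- glue_bottle: bystander, loose: small glue bottle, 35 mm across, 104 mm high, behind and left of the wheel; origin under its middle
- sanding_block: bystander, loose: brown sanding block, 67x99x24 mm, beyond the right end of the bed; origin under its middle
- brass_weight: bystander, loose: brass weight with a neck, 42 mm across, 56 mm high, in front and left of the wheel; origin under its middle

How it is judged:
By the outcome, as a careful person would: the job done as asked, in the order asked, and still so for the second after the job is handed in, with the robot touching nothing.
It also fails if it takes over 67 s, if anything falls off the work surface, if the arm or the gripper's body presses on something with over 40 N, if the wrist force passes 120 N, or if a joint passes its speed limit or range.

## Working session

There is one attempt and no reset: what is moved stays moved. The work goes in short steps, Python scripts to look and compute and a tool call to move; the robot and the scene stay as the last step left them, time stands still between calls to the robot, and variables do not carry over. Pictures are saved under pics/ and viewed, and the job is handed in when it is done.

Besides the shell and the picture viewer there is one more tool, called after "Call:" as name(argument=value, ...) on one line, values as JSON. step_arm: Moves the arm, as the interface text tells. Its arguments: {"type":"object","properties":{"increments":{"type":"array","items":{"type":"object","properties":{"tx":{"type":"number"},"ty":{"type":"number"},"tz":{"type":"number"},"wx":{"type":"number"},"wy":{"type":"number"},"wz":{"type":"number"},"gripper":{"type":"number"}}}},"newtons":{"type":"number"}},"required":["increments"]}

```bash
mkdir -p pics; ls; python3 - <<'E'
from bench import *
import cv2
for n in ("top","side"):
    im=snapshot(n); cv2.imwrite(f"pics/{n}0.png",im[:,:,::-1])
    c=get_calibration(n); print(n,c)
    for th in ["feed_table","wheel_handle","wheel","lever_knob","lock_lever","slide_top","rivet_tin","accent","led_module","glue_bottle","sanding_block","brass_weight"]:
        try:
            r=boxes_of(n,th); print(th,[(list(map(lambda v:round(float(v),3),d["xyz"])),round(d["conf"],2)) for d in r[:2]])
        except Exception as e: print(th,e)
print(read_state())
E
```

```text
pics
top {'mtx': array([[510.47814963,   0.        , 284.66363295],
       [  0.        , 510.47814963, 211.01823377],
       [  0.        ,   0.        ,   1.        ]]), 'R': array([[-0.00998833, -0.9998196 , -0.01615524],
       [-0.99557381,  0.01145318, -0.0932824 ],
       [ 0.0934506 ,  0.015152  , -0.99550861]]), 't': array([0.04090698, 0.60280997, 1.16970796])}
feed_table [([0.598, -0.007, 0.069], 0.7)]
wheel_handle [([0.578, 0.074, 0.097], 0.97)]
wheel [([0.577, 0.076, 0.097], 0.8), ([0.742, -0.046, 0.01], 0.45)]
lever_knob [([0.599, -0.151, 0.077], 0.68)]
lock_lever [([0.6, -0.153, 0.071], 0.69)]
slide_top [([0.596, -0.029, 0.056], 0.65)]
rivet_tin [([0.45, -0.042, 0.043], 0.91)]
accent [([0.749, 0.097, 0.049], 0.83)]
led_module [([0.741, -0.044, 0.012], 0.8)]
glue_bottle [([0.662, 0.219, 0.059], 0.58)]
sanding_block [([0.769, -0.23, 0.024], 0.56), ([0.596, -0.029, 0.054], 0.26)]
brass_weight [([0.436, 0.157, 0.027], 0.65), ([0.597, -0.009, 0.069], 0.22)]
side {'mtx': array([[424.85105712,   0.        , 281.77082319],
       [  0.        , 424.85105712, 211.73246791],
    
[... 887 characters left out ...]
0.752, 0.115, 0.041], 0.57)]
{'t': 1.3, 'joint_pos': array([-1.26941288e+00,  3.53013010e-01,  1.63337941e+00,  3.26631383e-05,
        1.15517866e+00, -2.39237268e-03]), 'qd': array([-0.00027036, -0.00032029,  0.00027757,  0.00154442,  0.00019043,
        0.00033264]), 'effort': array([ 1.42476551e-03, -5.93767869e+01, -3.34564769e+01,  6.98848162e-02,
        1.59348326e-02,  2.93689800e-05]), 'tool_pos': array([ 0.18697446, -0.59639951,  0.21458366]), 'tcp_rot': array([8.44542340e-06, 9.88488188e-01, 1.51298057e-01, 1.63818599e-05]), 'force': array([-0.27615244, -0.05674845, -0.044093  ]), 'wrist_torque': array([ 0.00373825, -0.01631606,  0.00252499]), 'gripper_width': 1.0027206239677373}
```

View pics/top0.png

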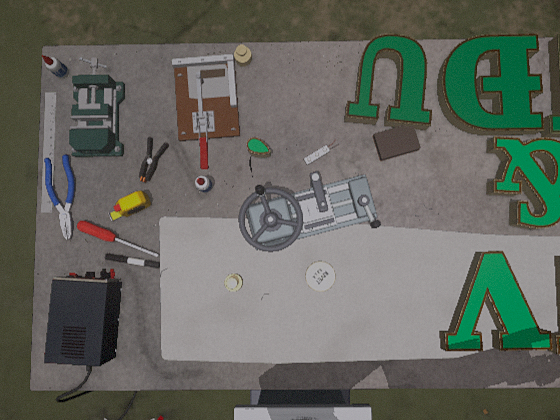

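View pics/side0.png

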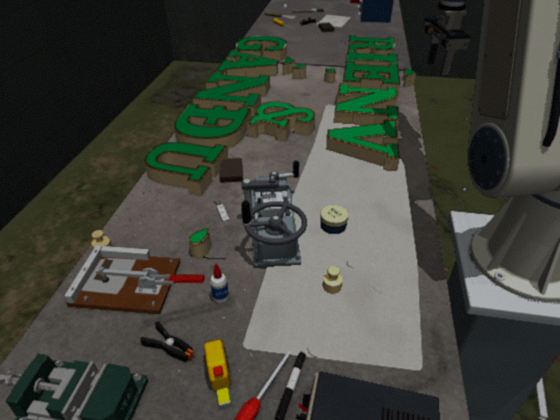

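```bash
python3 - <<'E'
import cv2
a=cv2.imread("pics/top0.png")[160:270,225:395]; b=cv2.imread("pics/side0.png")[150:280,225:315]
cv2.imwrite("pics/ct.png",cv2.resize(a,None,fx=4.6,fy=4.6,interpolation=cv2.INTER_CUBIC))
cv2.imwrite("pics/cs.png",cv2.resize(b,None,fx=4.6,fy=4.6,interpolation=cv2.INTER_CUBIC))
E
```

```text
(no output)
```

View pics/ct.png

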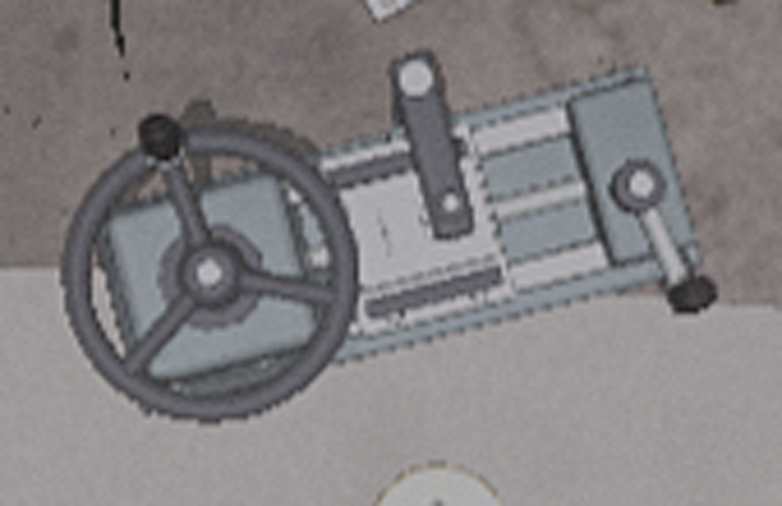

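View pics/cs.png

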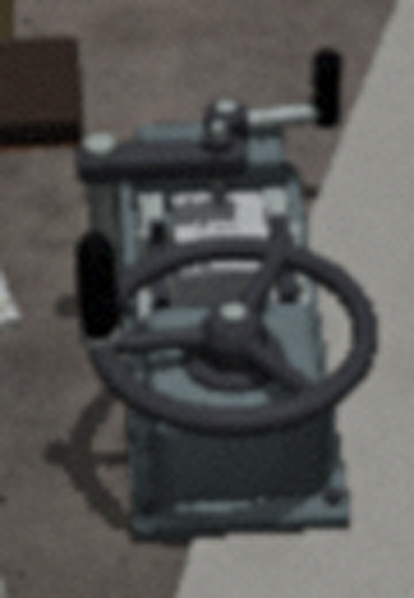

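```bash
cat > h.py <<'E'
import numpy as np
from bench import *
def p2w(n,u,v,z):
    c=get_calibration(n);K,R,t=map(np.array,(c["mtx"],c["R"],c["t"]))
    d=R.T@np.linalg.solve(K,[u,v,1.]);o=-R.T@t
    return o+d*(z-o[2])/d[2]
def w2p(n,X):
    c=get_calibration(n);q=np.array(c["mtx"])@(np.array(c["R"])@np.array(X)+np.array(c["t"]));return q[:2]/q[2]
E
python3 - <<'E'
from h import *
np.set_printoptions(precision=4,suppress=True)
T=lambda u,v:(u/4.6+225-.4,v/4.6+160-.4)
S=lambda u,v:(u/4.6+225-.4,v/4.6+150-.4)
for nm,t,zt,s,zs in [("hub",(210,273),.103,(232,310),.103),("handle",(158,134),.157,(97,285),.127),("pivot",(639,184),.08,(225,110),.08),("knob",(695,291),.104,(327,88),.085)]:
    print(nm,p2w("top",*T(*t),zt),p2w("side",*S(*s),zs))
E
```

```text
hub [0.5791 0.0652 0.103 ] [0.5791 0.0672 0.103 ]
handle [0.6389 0.0861 0.157 ] [0.6404 0.0876 0.127 ]
pivot [ 0.6221 -0.1436  0.08  ] [ 0.6205 -0.1341  0.08  ]
knob [ 0.5678 -0.1656  0.104 ] [ 0.5649 -0.1588  0.085 ]
```

```bash
cat >> h.py <<'E'
import json
from scipy.spatial.transform import Rotation as Rn
def cur():
    s=read_state();q=s["tcp_rot"];M=Rn.from_quat([q[1],q[2],q[3],q[0]]).as_matrix()
    return np.array(s["tool_pos"]),M,s
def rows(start,targets):
    """start (x,y,z,a), targets list of (x,y,z,a) -> rows; tool down"""
    x,y,z,a=start;out=[]
    for X,Y,Z,B in targets:
        d=np.array([X-x,Y-y]);c,s=np.cos(a),np.sin(a)
        out.append(dict(tx=round(100*(d@[c,s]),2),ty=round(100*(d@[s,-c]),2),tz=round(100*(z-Z),2),wz=round(a-B,3)))
    return out
def nowpose(near):
    p,M,s=cur();a=np.arctan2(M[1,0],M[0,0]);a+=2*np.pi*round((near-a)/(2*np.pi));return (*p,a),M[:,2]
def interp(s,e,n): return [tuple(np.array(s)+(np.array(e)-np.array(s))*k/n) for k in range(1,n+1)]
A=np.array([.579,.0662]);R=.065;PHI0=.331
def F(phi,al,off=.020):
    return A+R*np.array([np.cos(phi),np.sin(phi)])-off*np.array([np.cos(al),np.sin(al)])
E
python3 - <<'E'
from h import *
p,ax=nowpose(.3);print(p,ax)
for r in rows(p,interp(p,(.42,-.24,.27,1.7),8)):print(json.dumps(r))
print(F(PHI0,4.4,.038))
E
```

```text
(np.float64(0.18697446050941235), np.float64(-0.5963995071906943), np.float64(0.21458366331403128), np.float64(0.30376263168450657)) [ 3.49421023e-05 -1.17393154e-05 -9.99999999e-01]
{"tx": 4.11, "ty": -3.38, "tz": -0.69, "wz": -0.175}
{"tx": 8.22, "ty": -6.76, "tz": -1.39, "wz": -0.349}
{"tx": 12.34, "ty": -10.14, "tz": -2.08, "wz": -0.524}
{"tx": 16.45, "ty": -13.52, "tz": -2.77, "wz": -0.698}
{"tx": 20.56, "ty": -16.9, "tz": -3.46, "wz": -0.873}
{"tx": 24.67, "ty": -20.28, "tz": -4.16, "wz": -1.047}
{"tx": 28.78, "ty": -23.66, "tz": -4.85, "wz": -1.222}
{"tx": 32.9, "ty": -27.04, "tz": -5.54, "wz": -1.396}
[0.65215031 0.12348516]
```

Call:
step_arm(increments=[{"tx":4.1,"ty":-3.4,"tz":-0.7,"wz":-0.17,"gripper":255},{"tx":8.2,"ty":-6.8,"tz":-1.4,"wz":-0.35,"gripper":255},{"tx":12.3,"ty":-10.1,"tz":-2.1,"wz":-0.52,"gripper":255},{"tx":16.4,"ty":-13.5,"tz":-2.8,"wz":-0.7,"gripper":255},{"tx":20.6,"ty":-16.9,"tz":-3.5,"wz":-0.87,"gripper":255},{"tx":24.7,"ty":-20.3,"tz":-4.2,"wz":-1.05,"gripper":255},{"tx":28.8,"ty":-23.7,"tz":-4.8,"wz":-1.22,"gripper":255},{"tx":32.9,"ty":-27.0,"tz":-5.5,"wz":-1.4,"gripper":255}])

```text
validation failed for argument at $.in...
```

```bash
python3 - <<'E'
from h import *
p,ax=nowpose(1.7);print(p,ax,cur()[2]["joint_pos"],cur()[2]["gripper_width"])
for r in rows(p,interp(p,(.652,.124,.25,3.1),8)):print(json.dumps(r))
E
```

```text
(np.float64(0.18697446050941235), np.float64(-0.5963995071906943), np.float64(0.21458366331403128), np.float64(0.30376263168450657)) [ 3.49421023e-05 -1.17393154e-05 -9.99999999e-01] [-1.26941288e+00  3.53013010e-01  1.63337941e+00  3.26631383e-05
  1.15517866e+00 -2.39237268e-03] 1.0027206239677373
{"tx": 8.24, "ty": -6.85, "tz": -0.44, "wz": -0.35}
{"tx": 16.48, "ty": -13.71, "tz": -0.89, "wz": -0.699}
{"tx": 24.72, "ty": -20.56, "tz": -1.33, "wz": -1.049}
{"tx": 32.96, "ty": -27.42, "tz": -1.77, "wz": -1.398}
{"tx": 41.2, "ty": -34.27, "tz": -2.21, "wz": -1.748}
{"tx": 49.44, "ty": -41.12, "tz": -2.66, "wz": -2.097}
{"tx": 57.68, "ty": -47.98, "tz": -3.1, "wz": -2.447}
{"tx": 65.92, "ty": -54.83, "tz": -3.54, "wz": -2.796}
```

Call:
step_arm(increments=[{"tx":4.1,"ty":-3.4,"tz":-0.7,"wx":0,"wy":0,"wz":-0.17,"gripper":255}])

```text
t: 1.42
tool_pos: [0.2151, -0.5529, 0.2211]
tcp_rot: [0.0, 0.972, 0.235, -0.0]
force: [0.6, 0.4, 0.1]
gripper_width: 0.913
```

```bash
cat >> h.py <<'E'
def show(rs,g=255):
    print(json.dumps([dict(tx=r["tx"],ty=r["ty"],tz=r["tz"],wx=0,wy=0,wz=r["wz"],gripper=g) for r in rs]))
E
python3 - <<'E'
from h import *
p,ax=nowpose(.4);print(p,ax)
show(rows(p,interp(p,(.42,-.24,.27,1.7),8)))
E
```

```text
(np.float64(0.21511435771698187), np.float64(-0.5529293301733292), np.float64(0.22108005543314665), np.float64(0.4741095314000812)) [-2.95245166e-04 -4.66859928e-04 -9.99999847e-01]
[{"tx": 4.06, "ty": -2.31, "tz": -0.61, "wx": 0, "wy": 0, "wz": -0.153, "gripper": 255}, {"tx": 8.13, "ty": -4.62, "tz": -1.22, "wx": 0, "wy": 0, "wz": -0.306, "gripper": 255}, {"tx": 12.19, "ty": -6.93, "tz": -1.83, "wx": 0, "wy": 0, "wz": -0.46, "gripper": 255}, {"tx": 16.26, "ty": -9.24, "tz": -2.45, "wx": 0, "wy": 0, "wz": -0.613, "gripper": 255}, {"tx": 20.32, "ty": -11.55, "tz": -3.06, "wx": 0, "wy": 0, "wz": -0.766, "gripper": 255}, {"tx": 24.39, "ty": -13.87, "tz": -3.67, "wx": 0, "wy": 0, "wz": -0.919, "gripper": 255}, {"tx": 28.45, "ty": -16.18, "tz": -4.28, "wx": 0, "wy": 0, "wz": -1.073, "gripper": 255}, {"tx": 32.52, "ty": -18.49, "tz": -4.89, "wx": 0, "wy": 0, "wz": -1.226, "gripper": 255}]
```

Call:
step_arm(increments=[{"tx":4.1,"ty":-2.3,"tz":-0.6,"wx":0,"wy":0,"wz":-0.15,"gripper":255},{"tx":8.1,"ty":-4.6,"tz":-1.2,"wx":0,"wy":0,"wz":-0.31,"gripper":255},{"tx":12.2,"ty":-6.9,"tz":-1.8,"wx":0,"wy":0,"wz":-0.46,"gripper":255},{"tx":16.3,"ty":-9.2,"tz":-2.4,"wx":0,"wy":0,"wz":-0.61,"gripper":255},{"tx":20.3,"ty":-11.6,"tz":-3.1,"wx":0,"wy":0,"wz":-0.77,"gripper":255},{"tx":24.4,"ty":-13.9,"tz":-3.7,"wx":0,"wy":0,"wz":-0.92,"gripper":255},{"tx":28.5,"ty":-16.2,"tz":-4.3,"wx":0,"wy":0,"wz":-1.07,"gripper":255},{"tx":32.5,"ty":-18.5,"tz":-4.9,"wx":0,"wy":0,"wz":-1.23,"gripper":255}])

```text
t: 2.42
tool_pos: [0.4215, -0.2374, 0.271]
tcp_rot: [0.0, 0.657, 0.754, 0.0]
force: [0.4, 0.3, -0.4]
gripper_width: 0.041
```

```bash
python3 - <<'E'
from h import *
p,ax=nowpose(1.7);print(p,ax,cur()[2]["joint_pos"])
show(rows(p,interp(p,(.652,.124,.25,3.1),8)))
E
```

```text
(np.float64(0.42146281408278535), np.float64(-0.23742415180678683), np.float64(0.2710339094134307), np.float64(1.7089556888789452)) [ 5.77748575e-04 -3.25231657e-04 -9.99999780e-01] [-5.16124997e-01  7.42218665e-02  1.85934785e+00  2.41840086e-06
  1.20735994e+00 -6.54285324e-01]
[{"tx": 4.08, "ty": 3.48, "tz": 0.26, "wx": 0, "wy": 0, "wz": -0.174, "gripper": 255}, {"tx": 8.16, "ty": 6.95, "tz": 0.53, "wx": 0, "wy": 0, "wz": -0.348, "gripper": 255}, {"tx": 12.23, "ty": 10.43, "tz": 0.79, "wx": 0, "wy": 0, "wz": -0.522, "gripper": 255}, {"tx": 16.31, "ty": 13.91, "tz": 1.05, "wx": 0, "wy": 0, "wz": -0.696, "gripper": 255}, {"tx": 20.39, "ty": 17.38, "tz": 1.31, "wx": 0, "wy": 0, "wz": -0.869, "gripper": 255}, {"tx": 24.47, "ty": 20.86, "tz": 1.58, "wx": 0, "wy": 0, "wz": -1.043, "gripper": 255}, {"tx": 28.55, "ty": 24.34, "tz": 1.84, "wx": 0, "wy": 0, "wz": -1.217, "gripper": 255}, {"tx": 32.62, "ty": 27.81, "tz": 2.1, "wx": 0, "wy": 0, "wz": -1.391, "gripper": 255}]
```

Call:
step_arm(increments=[{"tx":4.1,"ty":3.5,"tz":0.3,"wx":0,"wy":0,"wz":-0.17,"gripper":255},{"tx":8.2,"ty":7.0,"tz":0.5,"wx":0,"wy":0,"wz":-0.35,"gripper":255},{"tx":12.2,"ty":10.4,"tz":0.8,"wx":0,"wy":0,"wz":-0.52,"gripper":255},{"tx":16.3,"ty":13.9,"tz":1.0,"wx":0,"wy":0,"wz":-0.7,"gripper":255},{"tx":20.4,"ty":17.4,"tz":1.3,"wx":0,"wy":0,"wz":-0.87,"gripper":255},{"tx":24.5,"ty":20.9,"tz":1.6,"wx":0,"wy":0,"wz":-1.04,"gripper":255},{"tx":28.5,"ty":24.3,"tz":1.8,"wx":0,"wy":0,"wz":-1.22,"gripper":255},{"tx":32.6,"ty":27.8,"tz":2.1,"wx":0,"wy":0,"wz":-1.39,"gripper":255}])

```text
t: 3.42
tool_pos: [0.6539, 0.1228, 0.2496]
tcp_rot: [0.0, 0.021, 1.0, -0.0]
force: [0.8, 0.3, 0.4]
gripper_width: 0.008
```

```bash
python3 - <<'E'
from h import *
p,ax=nowpose(3.1);print(p,ax,cur()[2]["joint_pos"])
f=F(PHI0,4.4,.038)
show(rows(p,interp(p,(*f,.20,4.4),8)))
E
```

```text
(np.float64(0.6538893481929252), np.float64(0.12279888460178912), np.float64(0.24962708366444286), np.float64(3.099623888316157)) [ 3.96980766e-04 -9.25113056e-05 -9.99999917e-01] [ 1.83469181e-01  3.86985294e-01  1.50390864e+00 -1.72149077e-04
  1.25032528e+00 -1.34530417e+00]
[{"tx": 0.02, "ty": 0.01, "tz": 0.62, "wx": 0, "wy": 0, "wz": -0.163, "gripper": 255}, {"tx": 0.04, "ty": 0.02, "tz": 1.24, "wx": 0, "wy": 0, "wz": -0.325, "gripper": 255}, {"tx": 0.07, "ty": 0.02, "tz": 1.86, "wx": 0, "wy": 0, "wz": -0.488, "gripper": 255}, {"tx": 0.09, "ty": 0.03, "tz": 2.48, "wx": 0, "wy": 0, "wz": -0.65, "gripper": 255}, {"tx": 0.11, "ty": 0.04, "tz": 3.1, "wx": 0, "wy": 0, "wz": -0.813, "gripper": 255}, {"tx": 0.13, "ty": 0.05, "tz": 3.72, "wx": 0, "wy": 0, "wz": -0.975, "gripper": 255}, {"tx": 0.15, "ty": 0.05, "tz": 4.34, "wx": 0, "wy": 0, "wz": -1.138, "gripper": 255}, {"tx": 0.18, "ty": 0.06, "tz": 4.96, "wx": 0, "wy": 0, "wz": -1.3, "gripper": 255}]
```

Call:
step_arm(increments=[{"tx":0.0,"ty":0.0,"tz":0.6,"wx":0,"wy":0,"wz":-0.16,"gripper":255},{"tx":0.0,"ty":0.0,"tz":1.2,"wx":0,"wy":0,"wz":-0.33,"gripper":255},{"tx":0.1,"ty":0.0,"tz":1.9,"wx":0,"wy":0,"wz":-0.49,"gripper":255},{"tx":0.1,"ty":0.0,"tz":2.5,"wx":0,"wy":0,"wz":-0.65,"gripper":255},{"tx":0.1,"ty":0.0,"tz":3.1,"wx":0,"wy":0,"wz":-0.81,"gripper":255},{"tx":0.1,"ty":0.0,"tz":3.7,"wx":0,"wy":0,"wz":-0.98,"gripper":255},{"tx":0.2,"ty":0.1,"tz":4.3,"wx":0,"wy":0,"wz":-1.14,"gripper":255},{"tx":0.2,"ty":0.1,"tz":5.0,"wx":0,"wy":0,"wz":-1.3,"gripper":255}])

```text
t: 4.42
tool_pos: [0.6511, 0.1224, 0.1994]
tcp_rot: [0.0, -0.588, 0.809, -0.0]
force: [1.2, 0.5, -0.4]
gripper_width: 0.003
```

Call:
step_arm(increments=[{"tx":0.0,"ty":0.0,"tz":2.0,"wx":0,"wy":0,"wz":0,"gripper":255},{"tx":0.0,"ty":0.0,"tz":5.0,"wx":0,"wy":0,"wz":0,"gripper":255},{"tx":0.0,"ty":0.0,"tz":7.0,"wx":0,"wy":0,"wz":0,"gripper":255},{"tx":0.0,"ty":0.0,"tz":7.0,"wx":0,"wy":0,"wz":0,"gripper":255}])

```text
t: 4.92
tool_pos: [0.6497, 0.122, 0.1274]
tcp_rot: [-0.002, -0.585, 0.811, 0.001]
force: [-0.5, -0.0, -0.7]
gripper_width: -0.001
```

```bash
python3 - <<'E'
from h import *
import cv2
for n in("top","side"):
    im=snapshot(n)[120:300,180:420,::-1] if n=="top" else snapshot(n)[130:300,180:360,::-1]
    cv2.imwrite(f"pics/{n}1.png",cv2.resize(im,None,fx=3.2,fy=3.2,interpolation=cv2.INTER_CUBIC))
p,ax=nowpose(4.4);print(p,ax)
E
```

```text
(np.float64(0.6513978620307505), np.float64(0.1223786756893014), np.float64(0.12985969561232696), np.float64(4.392869735139914)) [ 2.55662504e-04  5.21078954e-05 -9.99999966e-01]
```

View pics/side1.png

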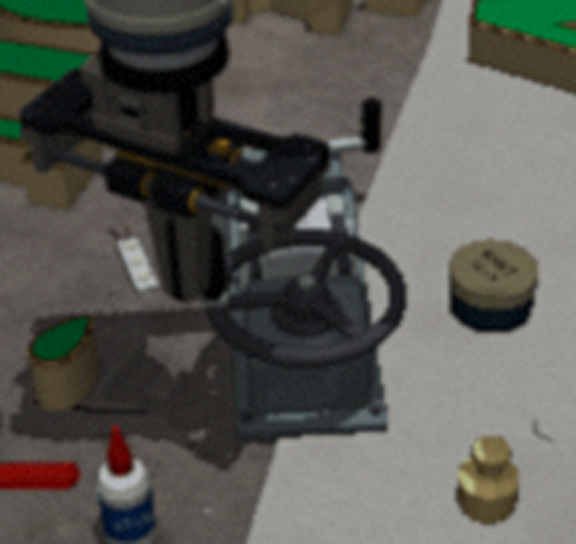

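View pics/top1.png

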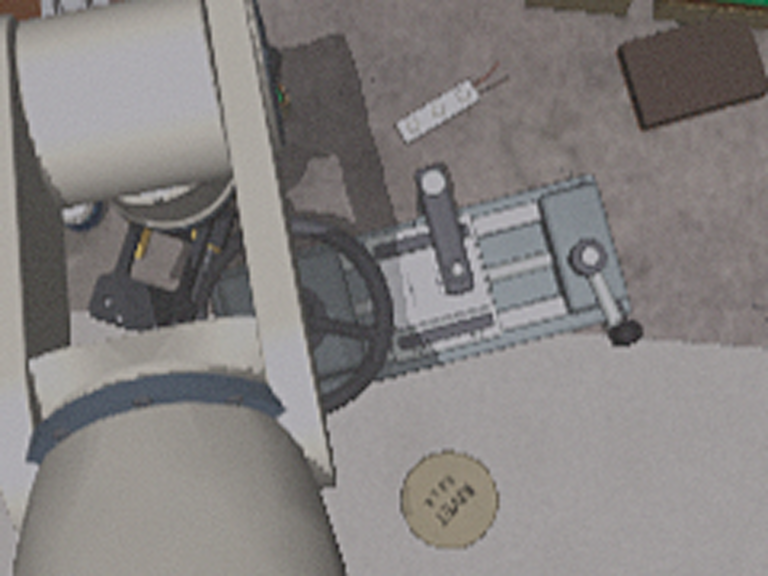

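```bash
cat >> h.py <<'E'
def rrows(start,targets):
    rs=rows(start,targets)
    for r in rs:
        for k in("tx","ty","tz"): r[k]=round(r[k],1)+0.
        r["wz"]=round(r["wz"],2)+0.
    x,y,z,a=start;r=rs[-1];c,s=np.cos(a),np.sin(a)
    end=(x+.01*(r["tx"]*c+r["ty"]*s),y+.01*(r["tx"]*s-r["ty"]*c),z-.01*r["tz"],a-r["wz"])
    return rs,end
def alpha(phi): # rotate 5.4 rad over the turn
    return 4.4-5.4*(PHI0-phi)/(2*np.pi)
E
python3 - <<'E'
from h import *
p=(.6514,.1224,.1299,4.393)
tg=[]
for k in range(1,49):
    off=.020; 
    phi=PHI0-max(0,(k-3))*0.135
    if k<=3: off=.038-.006*k
    phi=max(phi,PHI0-2*np.pi+.12)
    a=alpha(phi);tg.append((*F(phi,a,off),.130,a))
ends=[]
for i in range(0,48,8):
    rs,p=rrows(p,tg[i:i+8]);show(rs);print(np.round(p,4))
    
E
```

```text
[{"tx": 0.5, "ty": 0.0, "tz": 0.0, "wx": 0, "wy": 0, "wz": -0.01, "gripper": 255}, {"tx": 1.1, "ty": 0.0, "tz": 0.0, "wx": 0, "wy": 0, "wz": -0.01, "gripper": 255}, {"tx": 1.7, "ty": 0.0, "tz": 0.0, "wx": 0, "wy": 0, "wz": -0.01, "gripper": 255}, {"tx": 2.4, "ty": -0.8, "tz": 0.0, "wx": 0, "wy": 0, "wz": 0.11, "gripper": 255}, {"tx": 3.2, "ty": -1.4, "tz": 0.0, "wx": 0, "wy": 0, "wz": 0.23, "gripper": 255}, {"tx": 4.2, "ty": -1.9, "tz": 0.0, "wx": 0, "wy": 0, "wz": 0.34, "gripper": 255}, {"tx": 5.1, "ty": -2.2, "tz": 0.0, "wx": 0, "wy": 0, "wz": 0.46, "gripper": 255}, {"tx": 6.1, "ty": -2.5, "tz": 0.0, "wx": 0, "wy": 0, "wz": 0.57, "gripper": 255}]
[0.656  0.0566 0.1299 3.823 ]
[{"tx": 0.8, "ty": -0.6, "tz": 0.0, "wx": 0, "wy": 0, "wz": 0.12, "gripper": 255}, {"tx": 1.7, "ty": -1.1, "tz": 0.0, "wx": 0, "wy": 0, "wz": 0.23, "gripper": 255}, {"tx": 2.6, "ty": -1.5, "tz": 0.0, "wx": 0, "wy": 0, "wz": 0.35, "gripper": 255}, {"tx": 3.6, "ty": -1.8, "tz": 0.0, "wx": 0, "wy": 0, "wz": 0.47, "gripper": 255}, {"tx": 4.6, "ty": -2.0, "tz": 0.0, "wx": 0, "wy": 0, "wz": 0.58, "gripper": 255}, {"
[... 2315 characters left out ...]
 0.1299 0.103 ]
[{"tx": 0.9, "ty": -0.1, "tz": 0.0, "wx": 0, "wy": 0, "wz": 0.11, "gripper": 255}, {"tx": 1.8, "ty": -0.2, "tz": 0.0, "wx": 0, "wy": 0, "wz": 0.23, "gripper": 255}, {"tx": 2.7, "ty": 0.0, "tz": 0.0, "wx": 0, "wy": 0, "wz": 0.34, "gripper": 255}, {"tx": 3.5, "ty": 0.2, "tz": 0.0, "wx": 0, "wy": 0, "wz": 0.46, "gripper": 255}, {"tx": 4.3, "ty": 0.5, "tz": 0.0, "wx": 0, "wy": 0, "wz": 0.58, "gripper": 255}, {"tx": 5.1, "ty": 1.0, "tz": 0.0, "wx": 0, "wy": 0, "wz": 0.69, "gripper": 255}, {"tx": 5.7, "ty": 1.5, "tz": 0.0, "wx": 0, "wy": 0, "wz": 0.81, "gripper": 255}, {"tx": 6.3, "ty": 2.1, "tz": 0.0, "wx": 0, "wy": 0, "wz": 0.92, "gripper": 255}]
[ 0.6207  0.1144  0.1299 -0.817 ]
```

Call:
step_arm(increments=[{"tx":0.5,"ty":0.0,"tz":0.0,"wx":0,"wy":0,"wz":-0.01,"gripper":255},{"tx":1.1,"ty":0.0,"tz":0.0,"wx":0,"wy":0,"wz":-0.01,"gripper":255},{"tx":1.7,"ty":0.0,"tz":0.0,"wx":0,"wy":0,"wz":-0.01,"gripper":255},{"tx":2.4,"ty":-0.8,"tz":0.0,"wx":0,"wy":0,"wz":0.11,"gripper":255},{"tx":3.2,"ty":-1.4,"tz":0.0,"wx":0,"wy":0,"wz":0.23,"gripper":255},{"tx":4.2,"ty":-1.9,"tz":0.0,"wx":0,"wy":0,"wz":0.34,"gripper":255},{"tx":5.1,"ty":-2.2,"tz":0.0,"wx":0,"wy":0,"wz":0.46,"gripper":255},{"tx":6.1,"ty":-2.5,"tz":0.0,"wx":0,"wy":0,"wz":0.57,"gripper":255}])

```text
t: 6.02
tool_pos: [0.6564, 0.0563, 0.1302]
tcp_rot: [0.001, -0.333, 0.943, 0.0]
force: [1.4, 1.8, 0.8]
gripper_width: 0.004
```

```bash
python3 - <<'E'
from h import *
import cv2
for n in("top","side"):
    im=snapshot(n)[120:300,180:420,::-1] if n=="top" else snapshot(n)[130:300,180:360,::-1]
    cv2.imwrite(f"pics/{n}2.png",cv2.resize(im,None,fx=3.2,fy=3.2,interpolation=cv2.INTER_CUBIC))
p,ax=nowpose(3.8);print(p,cur()[2]["force"])
E
```

```text
(np.float64(0.6558291573220665), np.float64(0.05548475618346178), np.float64(0.12997209153039194), np.float64(3.8214322851910683)) [ 0.32919445  0.10210539 -0.85321163]
```

View pics/side2.png

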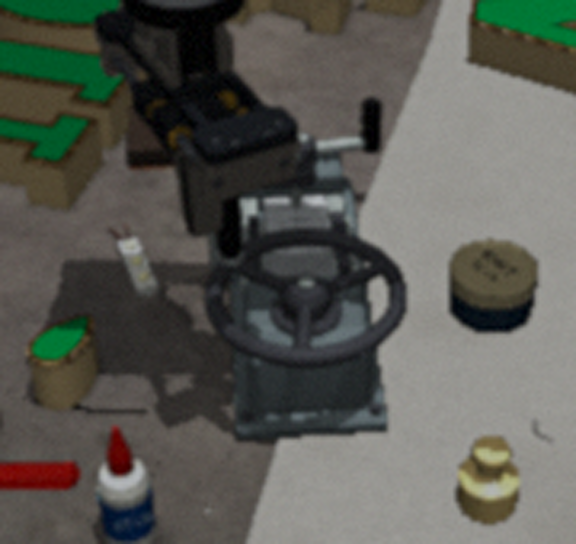

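View pics/top2.png

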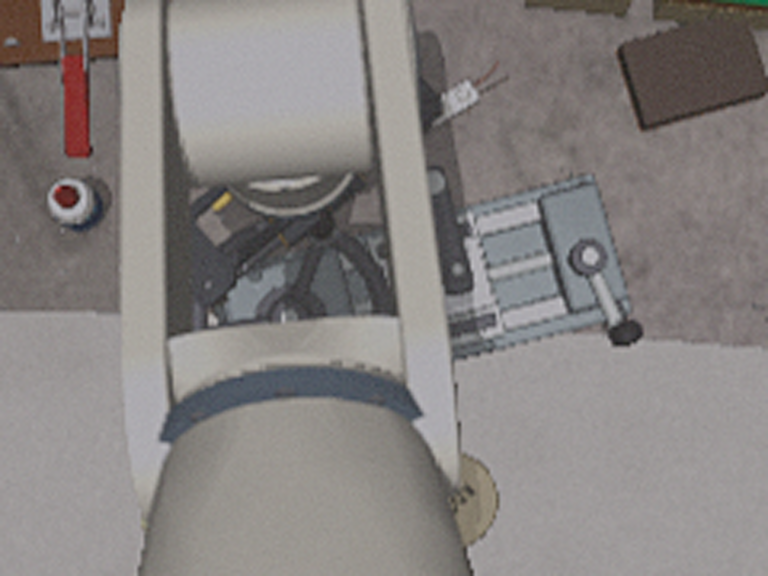

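The side picture shows the wheel turning. The handle is at about (252,200) in the full image, just ahead of the fingers, so I'm continuing.

Call:
step_arm(increments=[{"tx":0.8,"ty":-0.6,"tz":0.0,"wx":0,"wy":0,"wz":0.12,"gripper":255},{"tx":1.7,"ty":-1.1,"tz":0.0,"wx":0,"wy":0,"wz":0.23,"gripper":255},{"tx":2.6,"ty":-1.5,"tz":0.0,"wx":0,"wy":0,"wz":0.35,"gripper":255},{"tx":3.6,"ty":-1.8,"tz":0.0,"wx":0,"wy":0,"wz":0.47,"gripper":255},{"tx":4.6,"ty":-2.0,"tz":0.0,"wx":0,"wy":0,"wz":0.58,"gripper":255},{"tx":5.6,"ty":-2.0,"tz":0.0,"wx":0,"wy":0,"wz":0.7,"gripper":255},{"tx":6.5,"ty":-1.8,"tz":0.0,"wx":0,"wy":0,"wz":0.81,"gripper":255},{"tx":7.5,"ty":-1.6,"tz":0.0,"wx":0,"wy":0,"wz":0.93,"gripper":255}])

```text
t: 7.12
tool_pos: [0.6081, -0.0035, 0.13]
tcp_rot: [0.001, 0.124, 0.992, -0.0]
force: [2.2, 1.2, 0.2]
gripper_width: 0.005
```

Call:
step_arm(increments=[{"tx":0.8,"ty":-0.5,"tz":0.0,"wx":0,"wy":0,"wz":0.12,"gripper":255},{"tx":1.7,"ty":-0.9,"tz":0.0,"wx":0,"wy":0,"wz":0.23,"gripper":255},{"tx":2.7,"ty":-1.2,"tz":0.0,"wx":0,"wy":0,"wz":0.35,"gripper":255},{"tx":3.6,"ty":-1.3,"tz":0.0,"wx":0,"wy":0,"wz":0.47,"gripper":255},{"tx":4.6,"ty":-1.3,"tz":0.0,"wx":0,"wy":0,"wz":0.58,"gripper":255},{"tx":5.6,"ty":-1.2,"tz":0.0,"wx":0,"wy":0,"wz":0.7,"gripper":255},{"tx":6.5,"ty":-1.0,"tz":0.0,"wx":0,"wy":0,"wz":0.81,"gripper":255},{"tx":7.4,"ty":-0.6,"tz":0.0,"wx":0,"wy":0,"wz":0.93,"gripper":255}])

```text
t: 8.12
tool_pos: [0.534, 0.0087, 0.1299]
tcp_rot: [0.0, 0.556, 0.831, -0.0]
force: [-0.3, -3.1, 2.5]
gripper_width: 0.005
```

```bash
python3 - <<'E'
from h import *
import cv2
im=snapshot("side")[130:300,180:360,::-1]
cv2.imwrite("pics/side3.png",cv2.resize(im,None,fx=3.2,fy=3.2,interpolation=cv2.INTER_CUBIC))
p,ax=nowpose(2);print(p,cur()[2]["force"])
E
```

```text
(np.float64(0.5329666692769598), np.float64(0.009533220555006553), np.float64(0.12970433135519294), np.float64(1.957004059060713)) [-0.62026855 -0.07154088  0.01812917]
```

View pics/side3.png

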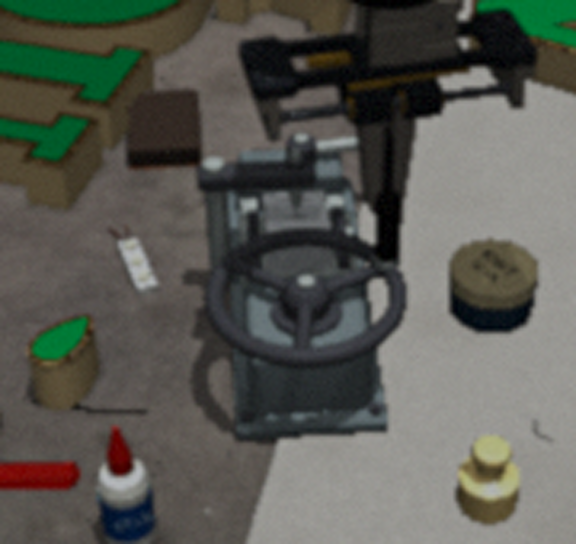

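The handle, at (388,225) in the crop, is just ahead of the fingers and centred on them. I'm continuing with the next two sections.

Call:
step_arm(increments=[{"tx":0.8,"ty":-0.4,"tz":0.0,"wx":0,"wy":0,"wz":0.12,"gripper":255},{"tx":1.8,"ty":-0.7,"tz":0.0,"wx":0,"wy":0,"wz":0.23,"gripper":255},{"tx":2.7,"ty":-0.8,"tz":0.0,"wx":0,"wy":0,"wz":0.35,"gripper":255},{"tx":3.6,"ty":-0.8,"tz":0.0,"wx":0,"wy":0,"wz":0.46,"gripper":255},{"tx":4.6,"ty":-0.7,"tz":0.0,"wx":0,"wy":0,"wz":0.58,"gripper":255},{"tx":5.5,"ty":-0.5,"tz":0.0,"wx":0,"wy":0,"wz":0.7,"gripper":255},{"tx":6.4,"ty":-0.2,"tz":0.0,"wx":0,"wy":0,"wz":0.81,"gripper":255},{"tx":7.2,"ty":0.3,"tz":0.0,"wx":0,"wy":0,"wz":0.93,"gripper":255}])

```text
t: 9.18
tool_pos: [0.5086, 0.0769, 0.1295]
tcp_rot: [-0.0, 0.869, 0.494, -0.001]
force: [-2.4, -0.8, 1.0]
gripper_width: 0.004
```

Call:
step_arm(increments=[{"tx":0.9,"ty":-0.2,"tz":0.0,"wx":0,"wy":0,"wz":0.11,"gripper":255},{"tx":1.8,"ty":-0.4,"tz":0.0,"wx":0,"wy":0,"wz":0.23,"gripper":255},{"tx":2.7,"ty":-0.4,"tz":0.0,"wx":0,"wy":0,"wz":0.35,"gripper":255},{"tx":3.6,"ty":-0.3,"tz":0.0,"wx":0,"wy":0,"wz":0.46,"gripper":255},{"tx":4.5,"ty":0.0,"tz":0.0,"wx":0,"wy":0,"wz":0.58,"gripper":255},{"tx":5.3,"ty":0.3,"tz":0.0,"wx":0,"wy":0,"wz":0.69,"gripper":255},{"tx":6.1,"ty":0.8,"tz":0.0,"wx":0,"wy":0,"wz":0.81,"gripper":255},{"tx":6.8,"ty":1.3,"tz":0.0,"wx":0,"wy":0,"wz":0.93,"gripper":255}])

```text
t: 10.18
tool_pos: [0.5548, 0.129, 0.1293]
tcp_rot: [-0.0, 0.999, 0.052, -0.001]
force: [-2.7, 1.1, -0.5]
gripper_width: 0.005
```

Call:
step_arm(increments=[{"tx":0.9,"ty":-0.1,"tz":0.0,"wx":0,"wy":0,"wz":0.11,"gripper":255},{"tx":1.8,"ty":-0.2,"tz":0.0,"wx":0,"wy":0,"wz":0.23,"gripper":255},{"tx":2.7,"ty":0.0,"tz":0.0,"wx":0,"wy":0,"wz":0.34,"gripper":255},{"tx":3.5,"ty":0.2,"tz":0.0,"wx":0,"wy":0,"wz":0.46,"gripper":255},{"tx":4.3,"ty":0.5,"tz":0.0,"wx":0,"wy":0,"wz":0.58,"gripper":255},{"tx":5.1,"ty":1.0,"tz":0.0,"wx":0,"wy":0,"wz":0.69,"gripper":255},{"tx":5.7,"ty":1.5,"tz":0.0,"wx":0,"wy":0,"wz":0.81,"gripper":255},{"tx":6.3,"ty":2.1,"tz":0.0,"wx":0,"wy":0,"wz":0.92,"gripper":255}])

```text
t: 11.18
tool_pos: [0.6204, 0.1148, 0.1296]
tcp_rot: [-0.0, 0.918, -0.397, -0.0]
force: [-1.6, 2.3, -0.6]
gripper_width: 0.003
```

```bash
python3 - <<'E'
from h import *
import cv2
for n in("top","side"):
    im=snapshot(n)[120:300,180:420,::-1] if n=="top" else snapshot(n)[130:300,180:360,::-1]
    cv2.imwrite(f"pics/{n}4.png",cv2.resize(im,None,fx=3.2,fy=3.2,interpolation=cv2.INTER_CUBIC))
p,ax=nowpose(-.8);print(p,cur()[2]["force"])
E
```

```text
(np.float64(0.620868972673744), np.float64(0.11406598380019702), np.float64(0.129591826861442), np.float64(-0.8142993931851099)) [ 0.46206435 -0.51582168  0.21167359]
```

View pics/side4.png

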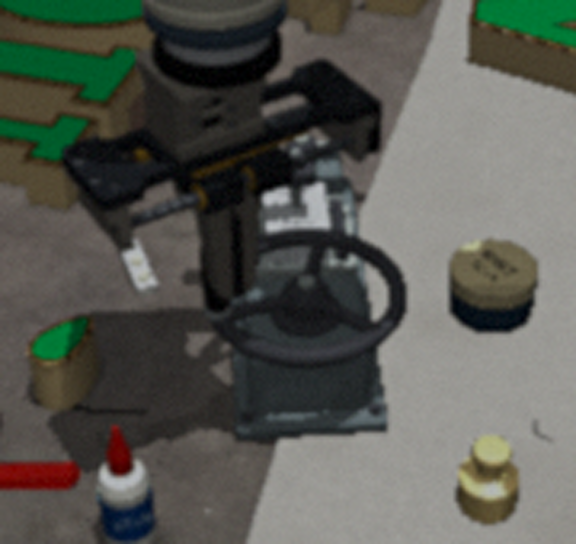

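View pics/top4.png

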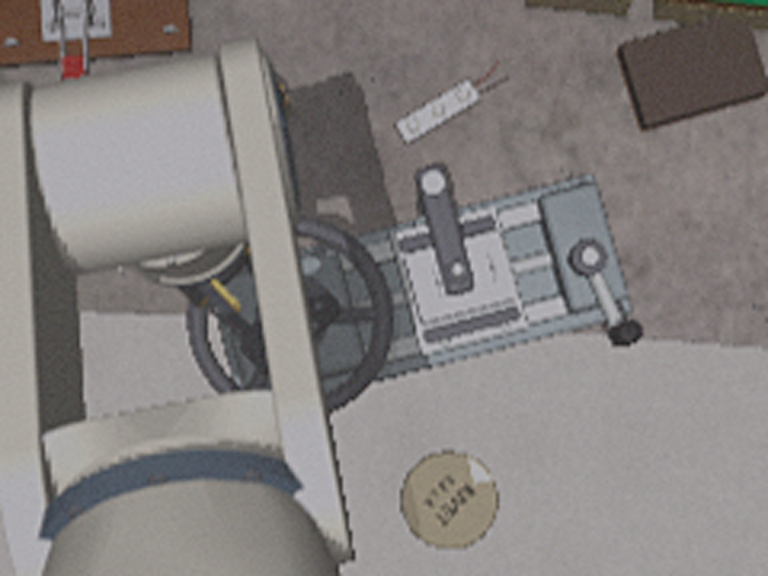

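```bash
python3 - <<'E'
from h import *
p=(.6207,.1144,.1299,-.817)
e=PHI0-2*np.pi
tg=[]
for phi in (e+.15,e+.10,e+.06,e+.06):
    a=alpha(phi);tg.append((*F(phi,a),.13,a))
rs,p=rrows(p,tg);show(rs);print(p)
a=p[3];b=np.array([np.cos(a),np.sin(a)])
q=np.array(p[:2])-.04*b
tg=[(*(np.array(p[:2])-.02*b),.13,a),(*q,.13,a)]+interp((*q,.13,a),(.40,.28,.30,a+.9),6)
rs,p=rrows(p,tg);show(rs);print(p)
E
```

```text
[{"tx": 0.4, "ty": 0.0, "tz": 0.0, "wx": 0, "wy": 0, "wz": 0.05, "gripper": 255}, {"tx": 0.7, "ty": 0.0, "tz": 0.0, "wx": 0, "wy": 0, "wz": 0.1, "gripper": 255}, {"tx": 1.0, "ty": 0.0, "tz": 0.0, "wx": 0, "wy": 0, "wz": 0.13, "gripper": 255}, {"tx": 1.0, "ty": 0.0, "tz": 0.0, "wx": 0, "wy": 0, "wz": 0.13, "gripper": 255}]
(np.float64(0.6275441157149351), np.float64(0.1071090412097874), 0.1299, -0.947)
[{"tx": -2.0, "ty": 0.0, "tz": 0.0, "wx": 0, "wy": 0, "wz": 0.0, "gripper": 255}, {"tx": -4.0, "ty": 0.0, "tz": 0.0, "wx": 0, "wy": 0, "wz": 0.0, "gripper": 255}, {"tx": -7.9, "ty": 1.4, "tz": -2.8, "wx": 0, "wy": 0, "wz": -0.15, "gripper": 255}, {"tx": -11.8, "ty": 2.8, "tz": -5.7, "wx": 0, "wy": 0, "wz": -0.3, "gripper": 255}, {"tx": -15.7, "ty": 4.2, "tz": -8.5, "wx": 0, "wy": 0, "wz": -0.45, "gripper": 255}, {"tx": -19.6, "ty": 5.6, "tz": -11.3, "wx": 0, "wy": 0, "wz": -0.6, "gripper": 255}, {"tx": -23.4, "ty": 7.0, "tz": -14.2, "wx": 0, "wy": 0, "wz": -0.75, "gripper": 255}, {"tx": -27.3, "ty": 8.4, "tz": -17.0, "wx": 0, "wy": 0, "wz": -0.9, "gripper": 255}]
(np.float64(0.3998991495764839), np.float64(0.2796279369627554), np.float64(0.2999), np.float64(-0.04699999999999993))
```

Call:
step_arm(increments=[{"tx":0.4,"ty":0.0,"tz":0.0,"wx":0,"wy":0,"wz":0.05,"gripper":255},{"tx":0.7,"ty":0.0,"tz":0.0,"wx":0,"wy":0,"wz":0.1,"gripper":255},{"tx":1.0,"ty":0.0,"tz":0.0,"wx":0,"wy":0,"wz":0.13,"gripper":255},{"tx":1.0,"ty":0.0,"tz":0.0,"wx":0,"wy":0,"wz":0.13,"gripper":255}])

```text
t: 11.78
tool_pos: [0.6271, 0.107, 0.1295]
tcp_rot: [0.0, 0.891, -0.455, -0.0]
force: [-0.6, -0.2, 0.5]
gripper_width: 0.003
```

Call:
step_arm(increments=[{"tx":-2.0,"ty":0.0,"tz":0.0,"wx":0,"wy":0,"wz":0.0,"gripper":255},{"tx":-4.0,"ty":0.0,"tz":0.0,"wx":0,"wy":0,"wz":0.0,"gripper":255},{"tx":-7.9,"ty":1.4,"tz":-2.8,"wx":0,"wy":0,"wz":-0.15,"gripper":255},{"tx":-11.8,"ty":2.8,"tz":-5.7,"wx":0,"wy":0,"wz":-0.3,"gripper":255},{"tx":-15.7,"ty":4.2,"tz":-8.5,"wx":0,"wy":0,"wz":-0.45,"gripper":255},{"tx":-19.6,"ty":5.6,"tz":-11.3,"wx":0,"wy":0,"wz":-0.6,"gripper":255},{"tx":-23.4,"ty":7.0,"tz":-14.2,"wx":0,"wy":0,"wz":-0.75,"gripper":255},{"tx":-27.3,"ty":8.4,"tz":-17.0,"wx":0,"wy":0,"wz":-0.9,"gripper":255}])

```text
t: 12.78
tool_pos: [0.3971, 0.2804, 0.3006]
tcp_rot: [-0.0, 1.0, -0.02, 0.0]
force: [0.8, 0.6, 0.1]
gripper_width: 0.005
```

```bash
python3 - <<'E'
from h import *
import cv2
for n in("top","side"):
    im=snapshot(n)[:,:,::-1]; cv2.imwrite(f"pics/{n}5full.png",im)
a=cv2.imread("pics/top5full.png")[160:270,225:395]
cv2.imwrite("pics/ct5.png",cv2.resize(a,None,fx=4.6,fy=4.6,interpolation=cv2.INTER_CUBIC))
p,ax=nowpose(-.05);print(p,cur()[2]["force"])
E
```

```text
(np.float64(0.39699980568898313), np.float64(0.2821410019094999), np.float64(0.30264943135286954), np.float64(-0.0384586129522417)) [ 0.49743082 -0.10005827 -0.46249624]
```

View pics/ct5.png

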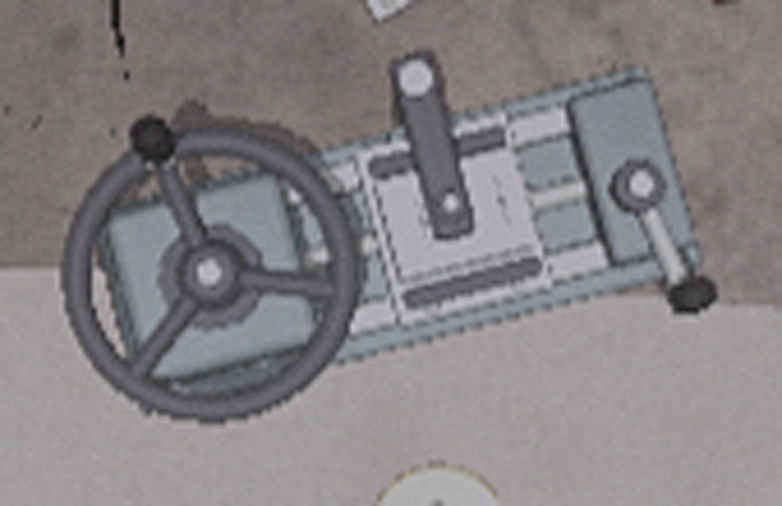

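View pics/side5full.png

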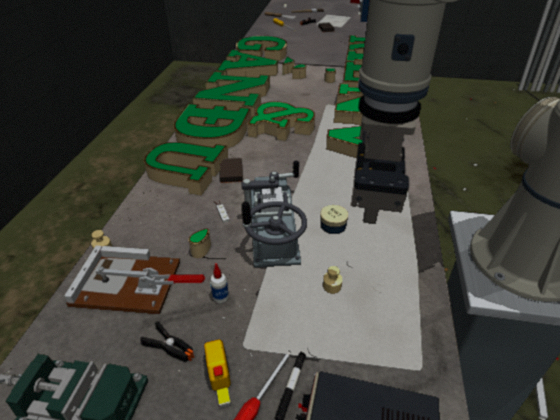

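```bash
cat > rot.py <<'E'
import sys,cv2,numpy as np
from h import w2p
def rel(fa,fb,cam="top"):
    a=cv2.imread(fa,0).astype(np.float32);b=cv2.imread(fb,0).astype(np.float32)
    n=1440;ang=np.arange(n)*2*np.pi/n
    res={}
    def samp(im,r,z):
        from h import A
        P=np.array([w2p(cam,[A[0]+r*np.cos(t),A[1]+r*np.sin(t),z]) for t in ang],np.float32)
        return cv2.remap(im,P[:,0:1],P[:,1:2],cv2.INTER_CUBIC)[:,0]
    def shift(rs,z):
        # local search over shifts, spoke profile
        S=[];
        A_=np.array([samp(a,r,z) for r in rs]);B_=np.array([samp(b,r,z) for r in rs])
        sh=np.arange(-60,61);c=[np.mean(np.abs(np.roll(A_,s,1)-B_)) for s in sh]
        i=int(np.argmin(c));
        if 0<i<120:
            y0,y1,y2=c[i-1:i+2];d=.5*(y0-y2)/(y0-2*y1+y2)
        else:d=0
        return (sh[i]+d)*2*np.pi/n,min(c),c[60]
    res["spokes"]=shift([.03,.035,.04,.045,.05],.09)
    res["handle"]=shift([.06,.065,.07],.157)
    return res
print(rel(sys.argv[1],sys.argv[2],sys.argv[3]))
E
python3 rot.py pics/top0.png pics/top5full.png top
python3 rot.py pics/side0.png pics/side5full.png side
python3 - <<'E'
import cv2,numpy as np
from h import *
for n,sl in(("top",np.s_[180:200,245:275]),("side",np.s_[195:230,235:256])):
  for f in(f"pics/{n}0.png",f"pics/{n}5full.png"):
    g=cv2.imread(f,0)[sl].astype(float);w=np.clip(62-g,0,None) if 0 else (g<45)*1.
    yy,xx=np.mgrid[sl];u,v=(w*xx).sum()/w.sum(),(w*yy).sum()/w.sum()
    X=p2w(n,u,v,.157 if n=="top" else .127);print(n,round(u,2),round(v,2),w.sum(),X,np.arctan2(*(X[:2]-A)[::-1]))
E
```

```text
top 259.85 189.83 41.0 [0.63653369 0.0842343  0.157     ] 0.30375584691369023
top 258.0 190.37 35.0 [0.63543098 0.08814429 0.157     ] 0.3708745125501863
side 246.75 212.99 229.0 [0.63692195 0.09197278 0.127     ] 0.4186522306430452
side 246.72 213.63 215.0 [0.63649153 0.09411301 0.127     ] 0.4519927073586362Traceback (most recent call last):
  File "rot.py", line 24, in <module>
    print(rel(sys.argv[1],sys.argv[2],sys.argv[3]))
          ~~~^^^^^^^^^^^^^^^^^^^^^^^^^^^^^^^^^^^^^
  File "rot.py", line 21, in rel
    res["spokes"]=shift([.03,.035,.04,.045,.05],.09)
                  ~~~~~^^^^^^^^^^^^^^^^^^^^^^^^^^^^^
  File "rot.py", line 14, in shift
    A_=np.array([samp(a,r,z) for r in rs]);B_=np.array([samp(b,r,z) for r in rs])
                 ~~~~^^^^^^^
  File "rot.py", line 9, in samp
    P=np.array([w2p(cam,[A[0]+r*np.cos(t),A[1]+r*np.sin(t),z]) for t in ang],np.float32)
                ~~~^^^^^^^^^^^^^^^^^^^^^^^^^^^^^^^^^^^^^^^^^^^
  File "h.py", line 8, in w2p
    c=get_calibration(n);q=np.array(c["mtx"])@(np.array(c["R"])@np.array(X)+np.array(c["t"]));return q[:2]/q[2]
V
[... 196 characters left out ...]
^^^^^^^^^^^^^^^^^^^^^^^^^^^^^^^^^
  File "rot.py", line 21, in rel
    res["spokes"]=shift([.03,.035,.04,.045,.05],.09)
                  ~~~~~^^^^^^^^^^^^^^^^^^^^^^^^^^^^^
  File "rot.py", line 14, in shift
    A_=np.array([samp(a,r,z) for r in rs]);B_=np.array([samp(b,r,z) for r in rs])
                 ~~~~^^^^^^^
  File "rot.py", line 9, in samp
    P=np.array([w2p(cam,[A[0]+r*np.cos(t),A[1]+r*np.sin(t),z]) for t in ang],np.float32)
                ~~~^^^^^^^^^^^^^^^^^^^^^^^^^^^^^^^^^^^^^^^^^^^
  File "h.py", line 8, in w2p
    c=get_calibration(n);q=np.array(c["mtx"])@(np.array(c["R"])@np.array(X)+np.array(c["t"]));return q[:2]/q[2]
ValueError: time passes only in moves, steps and waits
```

```bash
python3 - <<'E'
s=open("h.py").read()
s=s.replace("from bench import *","from bench import *\nfrom functools import lru_cache\nget_calibration=lru_cache(None)(get_calibration)")
s=s.replace("import numpy as np\n","import numpy as np\n",1)
open("h.py","w").write(s)
E
python3 rot.py pics/top0.png pics/top5full.png top
python3 rot.py pics/side0.png pics/side5full.png side
```

```text
{'spokes': (np.float64(0.04917656820945603), np.float32(5.8185916), np.float32(6.819146)), 'handle': (np.float64(0.0023631955245792427), np.float32(5.8338604), np.float32(5.838157))}
{'spokes': (np.float64(0.032368093048299525), np.float32(16.255295), np.float32(16.90919)), 'handle': (np.float64(0.0012904847705054964), np.float32(8.191078), np.float32(8.191078))}
```

```bash
cat > ecc.py <<'E'
import cv2,numpy as np,sys
from h import *
def run(tag):
  for n in("top","side"):
    a=cv2.imread(f"pics/{n}0.png");b=cv2.imread(f"pics/{n}{tag}full.png")
    for z,rad in((.157,10),(.127,12)):
      H=A+R*np.array([np.cos(PHI0),np.sin(PHI0)])
      u,v=np.round(w2p(n,[*H,z])).astype(int)
      m=np.zeros(a.shape[:2],np.uint8);cv2.circle(m,(int(u),int(v)),rad,255,-1)
      # darkness emphasise: black pixels only
      f=lambda i:cv2.GaussianBlur(np.clip(80-cv2.cvtColor(i,cv2.COLOR_BGR2GRAY).astype(np.float32),0,40),(0,0),1)
      W=np.eye(2,3,dtype=np.float32)
      try: cc,W=cv2.findTransformECC(f(a),f(b),W,cv2.MOTION_TRANSLATION,(3,200,1e-6),m,1)
      except Exception as e: print(n,e);continue
      d=W[:,2]
      t=np.array([-np.sin(PHI0),np.cos(PHI0),0]);X=np.array([*H,.127])
      g=(w2p(n,X+t*1e-3)-w2p(n,X-t*1e-3))/2e-3
      print(n,rad,"cc",round(cc,3),"shift",d,"short by rad",(d@g)/(g@g)/R)
run(sys.argv[1])
E
python3 ecc.py 5
```

```text
top 10 cc 0.995 shift [-1.6047695  0.6399072] short by rad 0.05743840364870329
top 12 cc 0.994 shift [-1.573327    0.62123233] short by rad 0.05624488727649518
side 10 cc 0.987 shift [0.14255823 0.6006111 ] short by rad 0.032626305419721294
side 12 cc 0.975 shift [0.21929556 0.22634901] short by rad 0.013623341079367446
```

```bash
python3 - <<'E'
from h import *
e=PHI0-2*np.pi
p0=(.3969,.2822,.3027,-.038)  # settled
p0=(.3999,.2796,.2999,-.047)
p0=nowpose(-.05)[0];print(p0)
a=alpha(e+.06);q=F(e+.06,a,.055)
tg=interp(p0,(*q,.17,a),6)+[(*q,.13,a)]*2
rs,p=rrows(p0,tg);show(rs);print(p)
tg=[]
for phi,off in ((e+.06,.045),(e+.06,.035),(e+.06,.026),(e+.06,.020),(e+.04,.02),(e+.02,.02),(e+.005,.02),(e+.005,.02)):
    a=alpha(phi);tg.append((*F(phi,a,off),.13,a))
rs,p=rrows(p,tg);show(rs);print(p)
E
```

```text
(np.float64(0.39699980568898313), np.float64(0.2821410019094999), np.float64(0.30264943135286954), np.float64(-0.0384586129522417))
[{"tx": 3.6, "ty": 2.3, "tz": 2.2, "wx": 0, "wy": 0, "wz": 0.15, "gripper": 255}, {"tx": 7.2, "ty": 4.6, "tz": 4.4, "wx": 0, "wy": 0, "wz": 0.3, "gripper": 255}, {"tx": 10.8, "ty": 6.9, "tz": 6.6, "wx": 0, "wy": 0, "wz": 0.46, "gripper": 255}, {"tx": 14.4, "ty": 9.2, "tz": 8.8, "wx": 0, "wy": 0, "wz": 0.61, "gripper": 255}, {"tx": 18.0, "ty": 11.5, "tz": 11.0, "wx": 0, "wy": 0, "wz": 0.76, "gripper": 255}, {"tx": 21.6, "ty": 13.8, "tz": 13.3, "wx": 0, "wy": 0, "wz": 0.91, "gripper": 255}, {"tx": 21.6, "ty": 13.8, "tz": 17.3, "wx": 0, "wy": 0, "wz": 0.91, "gripper": 255}, {"tx": 21.6, "ty": 13.8, "tz": 17.3, "wx": 0, "wy": 0, "wz": 0.91, "gripper": 255}]
(np.float64(0.6075341059863005), np.float64(0.1359380320411728), np.float64(0.12964943135286952), np.float64(-0.9484586129522418))
[{"tx": 1.0, "ty": 0.1, "tz": 0.0, "wx": 0, "wy": 0, "wz": 0.0, "gripper": 255}, {"tx": 2.0, "ty": 0.1, "tz": 0.0, "wx": 0, "wy": 0, "wz": 0.0, "gripper": 255}, {"tx": 2.9, "ty": 0.1, "tz": 0.0, "wx": 0, "wy": 0, "wz": 0.0, "gripper": 255}, {"tx": 3.5, "ty": 0.1, "tz": 0.0, "wx": 0, "wy": 0, "wz": 0.0, "gripper": 255}, {"tx": 3.6, "ty": 0.0, "tz": 0.0, "wx": 0, "wy": 0, "wz": 0.02, "gripper": 255}, {"tx": 3.8, "ty": 0.0, "tz": 0.0, "wx": 0, "wy": 0, "wz": 0.03, "gripper": 255}, {"tx": 3.8, "ty": 0.0, "tz": 0.0, "wx": 0, "wy": 0, "wz": 0.05, "gripper": 255}, {"tx": 3.8, "ty": 0.0, "tz": 0.0, "wx": 0, "wy": 0, "wz": 0.05, "gripper": 255}]
(np.float64(0.6296856810576522), np.float64(0.10506235031820073), np.float64(0.12964943135286952), np.float64(-0.9984586129522418))
```

Call:
step_arm(increments=[{"tx":3.6,"ty":2.3,"tz":2.2,"wx":0,"wy":0,"wz":0.15,"gripper":255},{"tx":7.2,"ty":4.6,"tz":4.4,"wx":0,"wy":0,"wz":0.3,"gripper":255},{"tx":10.8,"ty":6.9,"tz":6.6,"wx":0,"wy":0,"wz":0.46,"gripper":255},{"tx":14.4,"ty":9.2,"tz":8.8,"wx":0,"wy":0,"wz":0.61,"gripper":255},{"tx":18.0,"ty":11.5,"tz":11.0,"wx":0,"wy":0,"wz":0.76,"gripper":255},{"tx":21.6,"ty":13.8,"tz":13.3,"wx":0,"wy":0,"wz":0.91,"gripper":255},{"tx":21.6,"ty":13.8,"tz":17.3,"wx":0,"wy":0,"wz":0.91,"gripper":255},{"tx":21.6,"ty":13.8,"tz":17.3,"wx":0,"wy":0,"wz":0.91,"gripper":255}])

```text
t: 13.88
tool_pos: [0.6059, 0.1308, 0.1231]
tcp_rot: [0.002, 0.888, -0.46, -0.003]
force: [0.1, 0.3, 1.4]
gripper_width: 0.001
```

Call:
step_arm(increments=[{"tx":1.0,"ty":0.1,"tz":0.0,"wx":0,"wy":0,"wz":0.0,"gripper":255},{"tx":2.0,"ty":0.1,"tz":0.0,"wx":0,"wy":0,"wz":0.0,"gripper":255},{"tx":2.0,"ty":0.1,"tz":0.0,"wx":0,"wy":0,"wz":0.0,"gripper":255}])

```text
t: 14.25
tool_pos: [0.6207, 0.1141, 0.1281]
tcp_rot: [-0.001, 0.888, -0.46, 0.001]
force: [-0.3, 0.4, 0.3]
gripper_width: 0.002
```

```bash
python3 - <<'E'
from h import *
e=PHI0-2*np.pi
p0=nowpose(-1)[0];print(p0)
tg=[]
for phi,off in ((e+.06,.026),(e+.06,.020),(e+.04,.02),(e+.02,.02),(e+.005,.02),(e+.005,.02)):
    a=alpha(phi);tg.append((*F(phi,a,off),.13,a))
rs=rows(p0,tg);show(rs);print(tg[-1])
E
```

```text
(np.float64(0.6206876211456882), np.float64(0.11414035492133576), np.float64(0.128052679737487), np.float64(-0.9568036515893643))
[{"tx": 0.35, "ty": -0.15, "tz": -0.19, "wx": 0, "wy": 0, "wz": -0.008, "gripper": 255}, {"tx": 0.95, "ty": -0.15, "tz": -0.19, "wx": 0, "wy": 0, "wz": -0.008, "gripper": 255}, {"tx": 1.08, "ty": -0.16, "tz": -0.19, "wx": 0, "wy": 0, "wz": 0.009, "gripper": 255}, {"tx": 1.21, "ty": -0.16, "tz": -0.19, "wx": 0, "wy": 0, "wz": 0.026, "gripper": 255}, {"tx": 1.3, "ty": -0.16, "tz": -0.19, "wx": 0, "wy": 0, "wz": 0.039, "gripper": 255}, {"tx": 1.3, "ty": -0.16, "tz": -0.19, "wx": 0, "wy": 0, "wz": 0.039, "gripper": 255}]
(np.float64(0.6294870042124119), np.float64(0.10441420090909996), 0.13, -0.9957028165365198)
```

Call:
step_arm(increments=[{"tx":0.0,"ty":0.0,"tz":0.0,"wx":0,"wy":0,"wz":0.0,"gripper":255},{"tx":0.0,"ty":0.0,"tz":0.0,"wx":0,"wy":0,"wz":0.0,"gripper":255},{"tx":0.0,"ty":0.0,"tz":0.0,"wx":0,"wy":0,"wz":0.0,"gripper":255}])

```text
t: 14.62
tool_pos: [0.6194, 0.1147, 0.1266]
tcp_rot: [-0.0, 0.888, -0.46, -0.0]
force: [-0.2, 0.2, -0.1]
gripper_width: 0.006
```

```bash
python3 - <<'E'
from h import *
e=PHI0-2*np.pi
p0=nowpose(-1)[0];print(p0)
tg=[]
for phi,off in ((e+.06,.026),(e+.06,.020),(e+.04,.02),(e+.02,.02),(e+.005,.02),(e+.005,.02)):
    a=alpha(phi);tg.append((*F(phi,a,off),.13,a))
rs=rows(p0,tg);show(rs);print(tg[-1])
E
```

```text
(np.float64(0.6194288428023692), np.float64(0.11474633028132737), np.float64(0.12663836921322602), np.float64(-0.9559754668311797))
[{"tx": 0.48, "ty": -0.22, "tz": -0.34, "wx": 0, "wy": 0, "wz": -0.008, "gripper": 255}, {"tx": 1.08, "ty": -0.22, "tz": -0.34, "wx": 0, "wy": 0, "wz": -0.008, "gripper": 255}, {"tx": 1.2, "ty": -0.22, "tz": -0.34, "wx": 0, "wy": 0, "wz": 0.01, "gripper": 255}, {"tx": 1.33, "ty": -0.23, "tz": -0.34, "wx": 0, "wy": 0, "wz": 0.027, "gripper": 255}, {"tx": 1.42, "ty": -0.23, "tz": -0.34, "wx": 0, "wy": 0, "wz": 0.04, "gripper": 255}, {"tx": 1.42, "ty": -0.23, "tz": -0.34, "wx": 0, "wy": 0, "wz": 0.04, "gripper": 255}]
(np.float64(0.6294870042124119), np.float64(0.10441420090909996), 0.13, -0.9957028165365198)
```

Call:
step_arm(increments=[{"tx":0.5,"ty":-0.2,"tz":-0.3,"wx":0,"wy":0,"wz":0.0,"gripper":255},{"tx":1.0,"ty":-0.2,"tz":-0.3,"wx":0,"wy":0,"wz":0.0,"gripper":255},{"tx":1.2,"ty":-0.2,"tz":-0.3,"wx":0,"wy":0,"wz":0.01,"gripper":255},{"tx":1.3,"ty":-0.2,"tz":-0.3,"wx":0,"wy":0,"wz":0.03,"gripper":255},{"tx":1.4,"ty":-0.2,"tz":-0.3,"wx":0,"wy":0,"wz":0.04,"gripper":255},{"tx":1.4,"ty":-0.2,"tz":-0.3,"wx":0,"wy":0,"wz":0.04,"gripper":255}])

```text
t: 15.38
tool_pos: [0.6292, 0.1043, 0.1296]
tcp_rot: [0.0, 0.878, -0.478, 0.0]
force: [-0.2, 1.3, 0.4]
gripper_width: 0.007
```

```bash
python3 - <<'E'
from h import *
p=nowpose(-1)[0];print(p)
a=p[3];b=np.array([np.cos(a),np.sin(a)])
q=np.array(p[:2])-.03*b
tg=[(*(np.array(p[:2])-.015*b),.13,a),(*q,.13,a),(*q,.18,a),(*q,.22,a)]+interp((*q,.22,a),(.51,-.0,.27,a+.4),4)
rs,p=rrows(p,tg);show(rs);print(p)
tg=interp(p,(.40,-.24,.27,p[3]),8)
rs,p=rrows(p,tg);show(rs);print(p)
E
```

```text
(np.float64(0.6292373667555529), np.float64(0.1042539845375101), np.float64(0.1295602624750106), np.float64(-0.9963338672213328))
[{"tx": -1.5, "ty": 0.0, "tz": 0.0, "wx": 0, "wy": 0, "wz": 0.0, "gripper": 255}, {"tx": -3.0, "ty": 0.0, "tz": 0.0, "wx": 0, "wy": 0, "wz": 0.0, "gripper": 255}, {"tx": -3.0, "ty": 0.0, "tz": -5.0, "wx": 0, "wy": 0, "wz": 0.0, "gripper": 255}, {"tx": -3.0, "ty": 0.0, "tz": -9.0, "wx": 0, "wy": 0, "wz": 0.0, "gripper": 255}, {"tx": -1.7, "ty": 3.9, "tz": -10.3, "wx": 0, "wy": 0, "wz": -0.1, "gripper": 255}, {"tx": -0.4, "ty": 7.8, "tz": -11.5, "wx": 0, "wy": 0, "wz": -0.2, "gripper": 255}, {"tx": 1.0, "ty": 11.8, "tz": -12.8, "wx": 0, "wy": 0, "wz": -0.3, "gripper": 255}, {"tx": 2.3, "ty": 15.7, "tz": -14.0, "wx": 0, "wy": 0, "wz": -0.4, "gripper": 255}]
(np.float64(0.5099361210866286), np.float64(-0.00036538643098202317), np.float64(0.26956026247501064), np.float64(-0.5963338672213327))
[{"tx": 0.6, "ty": 3.2, "tz": 0.0, "wx": 0, "wy": 0, "wz": 0.0, "gripper": 255}, {"tx": 1.1, "ty": 6.5, "tz": 0.0, "wx": 0, "wy": 0, "wz": 0.0, "gripper": 255}, {"tx": 1.6, "ty": 9.8, "tz": 0.0, "wx": 0, "wy": 0, "wz": 0.0, "gripper": 255}, {"tx": 2.2, "ty": 13.0, "tz": 0.0, "wx": 0, "wy": 0, "wz": 0.0, "gripper": 255}, {"tx": 2.7, "ty": 16.2, "tz": 0.0, "wx": 0, "wy": 0, "wz": 0.0, "gripper": 255}, {"tx": 3.3, "ty": 19.5, "tz": 0.0, "wx": 0, "wy": 0, "wz": 0.0, "gripper": 255}, {"tx": 3.8, "ty": 22.8, "tz": 0.0, "wx": 0, "wy": 0, "wz": 0.0, "gripper": 255}, {"tx": 4.4, "ty": 26.0, "tz": 0.0, "wx": 0, "wy": 0, "wz": 0.0, "gripper": 255}]
(np.float64(0.4003223734057784), np.float64(-0.2402003845429317), np.float64(0.26956026247501064), np.float64(-0.5963338672213327))
```

Call:
step_arm(increments=[{"tx":-1.5,"ty":0.0,"tz":0.0,"wx":0,"wy":0,"wz":0.0,"gripper":255},{"tx":-3.0,"ty":0.0,"tz":0.0,"wx":0,"wy":0,"wz":0.0,"gripper":255},{"tx":-3.0,"ty":0.0,"tz":-5.0,"wx":0,"wy":0,"wz":0.0,"gripper":255},{"tx":-3.0,"ty":0.0,"tz":-9.0,"wx":0,"wy":0,"wz":0.0,"gripper":255},{"tx":-1.7,"ty":3.9,"tz":-10.3,"wx":0,"wy":0,"wz":-0.1,"gripper":255},{"tx":-0.4,"ty":7.8,"tz":-11.5,"wx":0,"wy":0,"wz":-0.2,"gripper":255},{"tx":1.0,"ty":11.8,"tz":-12.8,"wx":0,"wy":0,"wz":-0.3,"gripper":255},{"tx":2.3,"ty":15.7,"tz":-14.0,"wx":0,"wy":0,"wz":-0.4,"gripper":255}])

```text
t: 16.38
tool_pos: [0.5085, -0.0005, 0.27]
tcp_rot: [0.0, 0.957, -0.292, 0.0]
force: [0.7, -0.6, 0.3]
gripper_width: 0.005
```

Call:
step_arm(increments=[{"tx":0.6,"ty":3.2,"tz":0.0,"wx":0,"wy":0,"wz":0.0,"gripper":255},{"tx":1.1,"ty":6.5,"tz":0.0,"wx":0,"wy":0,"wz":0.0,"gripper":255},{"tx":1.6,"ty":9.8,"tz":0.0,"wx":0,"wy":0,"wz":0.0,"gripper":255},{"tx":2.2,"ty":13.0,"tz":0.0,"wx":0,"wy":0,"wz":0.0,"gripper":255},{"tx":2.7,"ty":16.2,"tz":0.0,"wx":0,"wy":0,"wz":0.0,"gripper":255},{"tx":3.3,"ty":19.5,"tz":0.0,"wx":0,"wy":0,"wz":0.0,"gripper":255},{"tx":3.8,"ty":22.8,"tz":0.0,"wx":0,"wy":0,"wz":0.0,"gripper":255},{"tx":4.4,"ty":26.0,"tz":0.0,"wx":0,"wy":0,"wz":0.0,"gripper":255}])

```text
t: 17.38
tool_pos: [0.3997, -0.2402, 0.2695]
tcp_rot: [0.0, 0.956, -0.293, -0.0]
force: [0.3, 0.1, 0.1]
gripper_width: 0.008
```

```bash
python3 - <<'E'
from h import *
import cv2
for n in("top","side"):
    im=snapshot(n)[:,:,::-1]; cv2.imwrite(f"pics/{n}6full.png",im)
a=cv2.imread("pics/top6full.png")[160:270,225:395]
cv2.imwrite("pics/ct6.png",cv2.resize(a,None,fx=4.6,fy=4.6,interpolation=cv2.INTER_CUBIC))
p,ax=nowpose(-.6);print(p,cur()[2]["force"])
E
python3 ecc.py 6; python3 rot.py pics/top0.png pics/top6full.png top
```

```text
(np.float64(0.3993326126810648), np.float64(-0.24131102848421976), np.float64(0.26952650496315594), np.float64(-0.5977283499413365)) [-0.19668674 -0.15596864 -0.57423144]
top 10 cc 0.997 shift [-0.16279666  0.06643584] short by rad 0.005843740461796191
top 12 cc 0.997 shift [-0.17399423  0.03934265] short by rad 0.0058942574981874375
side 10 cc 0.993 shift [ 0.06479421 -0.14981979] short by rad -0.007333783083828288
side 12 cc 0.982 shift [ 0.17109498 -0.11922639] short by rad -0.0048777358773491345
{'spokes': (np.float64(0.001548953786936231), np.float32(3.3255875), np.float32(3.3255875)), 'handle': (np.float64(0.0009689454545626763), np.float32(4.5170546), np.float32(4.5170546))}
```

View pics/ct6.png

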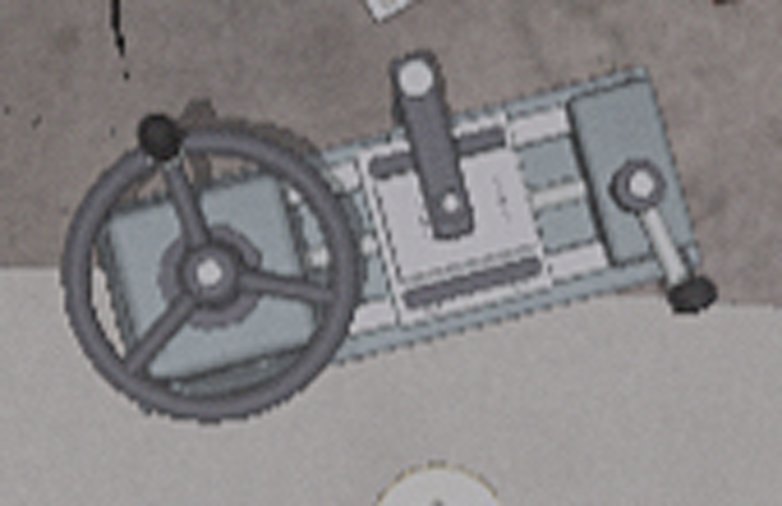

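Wheel check: the top and side pictures agree with the first ones to within 0.01 rad. Next is the lever.

```bash
cat >> h.py <<'E'
PV=np.array([.6215,-.1425]);RL=.060;TH0=-2.734;TH1=-1.49
def L(th,off=.019,al=None):
    al=th+np.pi/2 if al is None else al
    return (*(PV+RL*np.array([np.cos(th),np.sin(th)])-off*np.array([np.cos(al),np.sin(al)])),.082,al)
E
python3 - <<'E'
from h import *
p=(.4003,-.2402,.2696,-.596)
e=L(TH0,.042);print(e)
rs,p=rrows(p,interp(p,(*e[:2],.18,e[3]),8));show(rs);print(p)
tg=[(*e[:2],.14,e[3]),(*e[:2],.10,e[3])]+[e]*4
rs,p=rrows(p,tg);show(rs);print(p)
E
```

```text
(np.float64(0.5497665200949612), np.float64(-0.1277247551386319), 0.082, -1.1632036732051034)
[{"tx": 0.8, "ty": -2.2, "tz": 1.1, "wx": 0, "wy": 0, "wz": 0.07, "gripper": 255}, {"tx": 1.5, "ty": -4.4, "tz": 2.2, "wx": 0, "wy": 0, "wz": 0.14, "gripper": 255}, {"tx": 2.3, "ty": -6.6, "tz": 3.4, "wx": 0, "wy": 0, "wz": 0.21, "gripper": 255}, {"tx": 3.0, "ty": -8.8, "tz": 4.5, "wx": 0, "wy": 0, "wz": 0.28, "gripper": 255}, {"tx": 3.8, "ty": -11.1, "tz": 5.6, "wx": 0, "wy": 0, "wz": 0.36, "gripper": 255}, {"tx": 4.5, "ty": -13.3, "tz": 6.7, "wx": 0, "wy": 0, "wz": 0.42, "gripper": 255}, {"tx": 5.3, "ty": -15.5, "tz": 7.8, "wx": 0, "wy": 0, "wz": 0.5, "gripper": 255}, {"tx": 6.1, "ty": -17.7, "tz": 9.0, "wx": 0, "wy": 0, "wz": 0.57, "gripper": 255}]
(np.float64(0.5501394243434833), np.float64(-0.1279585330084574), np.float64(0.1796), np.float64(-1.166))
[{"tx": 0.0, "ty": 0.0, "tz": 4.0, "wx": 0, "wy": 0, "wz": 0.0, "gripper": 255}, {"tx": 0.0, "ty": 0.0, "tz": 8.0, "wx": 0, "wy": 0, "wz": 0.0, "gripper": 255}, {"tx": 0.0, "ty": 0.0, "tz": 9.8, "wx": 0, "wy": 0, "wz": 0.0, "gripper": 255}, {"tx": 0.0, "ty": 0.0, "tz": 9.8, "wx": 0, "wy": 0, "wz": 0.0, "gripper": 255}, {"tx": 0.0, "ty": 0.0, "tz": 9.8, "wx": 0, "wy": 0, "wz": 0.0, "gripper": 255}, {"tx": 0.0, "ty": 0.0, "tz": 9.8, "wx": 0, "wy": 0, "wz": 0.0, "gripper": 255}]
(np.float64(0.5501394243434833), np.float64(-0.1279585330084574), np.float64(0.0816), np.float64(-1.166))
```

Call:
step_arm(increments=[{"tx":0.8,"ty":-2.2,"tz":1.1,"wx":0,"wy":0,"wz":0.07,"gripper":255},{"tx":1.5,"ty":-4.4,"tz":2.2,"wx":0,"wy":0,"wz":0.14,"gripper":255},{"tx":2.3,"ty":-6.6,"tz":3.4,"wx":0,"wy":0,"wz":0.21,"gripper":255},{"tx":3.0,"ty":-8.8,"tz":4.5,"wx":0,"wy":0,"wz":0.28,"gripper":255},{"tx":3.8,"ty":-11.1,"tz":5.6,"wx":0,"wy":0,"wz":0.36,"gripper":255},{"tx":4.5,"ty":-13.3,"tz":6.7,"wx":0,"wy":0,"wz":0.42,"gripper":255},{"tx":5.3,"ty":-15.5,"tz":7.8,"wx":0,"wy":0,"wz":0.5,"gripper":255},{"tx":6.1,"ty":-17.7,"tz":9.0,"wx":0,"wy":0,"wz":0.57,"gripper":255}])

```text
t: 18.48
tool_pos: [0.5508, -0.1259, 0.1792]
tcp_rot: [-0.0, 0.834, -0.551, -0.0]
force: [0.6, 0.3, -0.2]
gripper_width: 0.007
```

Call:
step_arm(increments=[{"tx":0.0,"ty":0.0,"tz":4.0,"wx":0,"wy":0,"wz":0.0,"gripper":255},{"tx":0.0,"ty":0.0,"tz":8.0,"wx":0,"wy":0,"wz":0.0,"gripper":255},{"tx":0.0,"ty":0.0,"tz":9.8,"wx":0,"wy":0,"wz":0.0,"gripper":255},{"tx":0.0,"ty":0.0,"tz":9.8,"wx":0,"wy":0,"wz":0.0,"gripper":255},{"tx":0.0,"ty":0.0,"tz":9.8,"wx":0,"wy":0,"wz":0.0,"gripper":255},{"tx":0.0,"ty":0.0,"tz":9.8,"wx":0,"wy":0,"wz":0.0,"gripper":255}])

```text
t: 19.23
tool_pos: [0.5512, -0.1282, 0.083]
tcp_rot: [-0.0, 0.835, -0.551, 0.001]
force: [0.7, 0.2, -0.2]
gripper_width: 0.007
```

```bash
python3 - <<'E'
from h import *
import cv2
for n in("side",):
    im=snapshot(n)[100:270,180:360,::-1]; cv2.imwrite("pics/side7.png",cv2.resize(im,None,fx=3.2,fy=3.2,interpolation=cv2.INTER_CUBIC))
p=nowpose(-1.1)[0];print(p)
tg=[L(TH0,o) for o in(.036,.029,.022)]+[L(TH0+.1*k) for k in range(0,5)]
rs,p=rrows(p,tg);show(rs);print(p)
tg=[L(TH0+.4+.1*k) for k in range(1,8)]+[L(TH1-.1)]
rs,p=rrows(p,tg);show(rs);print(p)
E
```

```text
(np.float64(0.5510852041968826), np.float64(-0.12822315001888404), np.float64(0.08286373509838624), np.float64(-1.166401415275979))
[{"tx": 0.5, "ty": 0.1, "tz": 0.1, "wx": 0, "wy": 0, "wz": 0.0, "gripper": 255}, {"tx": 1.2, "ty": 0.1, "tz": 0.1, "wx": 0, "wy": 0, "wz": 0.0, "gripper": 255}, {"tx": 1.9, "ty": 0.1, "tz": 0.1, "wx": 0, "wy": 0, "wz": 0.0, "gripper": 255}, {"tx": 2.2, "ty": 0.1, "tz": 0.1, "wx": 0, "wy": 0, "wz": 0.0, "gripper": 255}, {"tx": 2.8, "ty": 0.2, "tz": 0.1, "wx": 0, "wy": 0, "wz": -0.1, "gripper": 255}, {"tx": 3.4, "ty": 0.4, "tz": 0.1, "wx": 0, "wy": 0, "wz": -0.2, "gripper": 255}, {"tx": 4.1, "ty": 0.4, "tz": 0.1, "wx": 0, "wy": 0, "wz": -0.3, "gripper": 255}, {"tx": 4.7, "ty": 0.4, "tz": 0.1, "wx": 0, "wy": 0, "wz": -0.4, "gripper": 255}]
(np.float64(0.5659005814664414), np.float64(-0.1730060105389607), np.float64(0.08186373509838624), np.float64(-0.7664014152759789))
[{"tx": 0.6, "ty": 0.1, "tz": 0.0, "wx": 0, "wy": 0, "wz": -0.1, "gripper": 255}, {"tx": 1.2, "ty": 0.2, "tz": 0.0, "wx": 0, "wy": 0, "wz": -0.2, "gripper": 255}, {"tx": 1.9, "ty": 0.2, "tz": 0.0, "wx": 0, "wy": 0, "wz": -0.3, "gripper": 255}, {"tx": 2.5, "ty": 0.2, "tz": 0.0, "wx": 0, "wy": 0, "wz": -0.4, "gripper": 255}, {"tx": 3.1, "ty": 0.1, "tz": 0.0, "wx": 0, "wy": 0, "wz": -0.5, "gripper": 255}, {"tx": 3.7, "ty": 0.0, "tz": 0.0, "wx": 0, "wy": 0, "wz": -0.6, "gripper": 255}, {"tx": 4.3, "ty": -0.2, "tz": 0.0, "wx": 0, "wy": 0, "wz": -0.7, "gripper": 255}, {"tx": 4.6, "ty": -0.4, "tz": 0.0, "wx": 0, "wy": 0, "wz": -0.75, "gripper": 255}]
(np.float64(0.601813681966428), np.float64(-0.20202754069293188), np.float64(0.08186373509838624), np.float64(-0.016401415275978937))
```

View pics/side7.png

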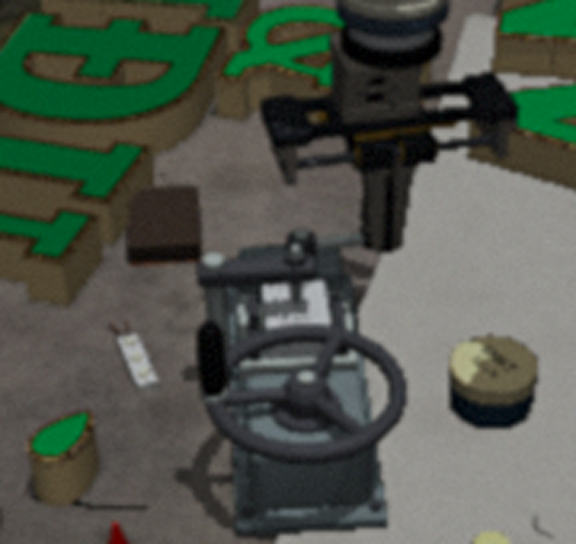

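Call:
step_arm(increments=[{"tx":0.5,"ty":0.1,"tz":0.1,"wx":0,"wy":0,"wz":0.0,"gripper":255},{"tx":1.2,"ty":0.1,"tz":0.1,"wx":0,"wy":0,"wz":0.0,"gripper":255},{"tx":1.9,"ty":0.1,"tz":0.1,"wx":0,"wy":0,"wz":0.0,"gripper":255},{"tx":2.2,"ty":0.1,"tz":0.1,"wx":0,"wy":0,"wz":0.0,"gripper":255},{"tx":2.8,"ty":0.2,"tz":0.1,"wx":0,"wy":0,"wz":-0.1,"gripper":255},{"tx":3.4,"ty":0.4,"tz":0.1,"wx":0,"wy":0,"wz":-0.2,"gripper":255},{"tx":4.1,"ty":0.4,"tz":0.1,"wx":0,"wy":0,"wz":-0.3,"gripper":255},{"tx":4.7,"ty":0.4,"tz":0.1,"wx":0,"wy":0,"wz":-0.4,"gripper":255}])

```text
t: 20.27
tool_pos: [0.5644, -0.1728, 0.0803]
tcp_rot: [0.0, 0.928, -0.372, -0.001]
force: [-0.9, 0.3, 0.6]
gripper_width: 0.001
```

Call:
step_arm(increments=[{"tx":0.6,"ty":0.1,"tz":0.0,"wx":0,"wy":0,"wz":-0.1,"gripper":255},{"tx":1.2,"ty":0.2,"tz":0.0,"wx":0,"wy":0,"wz":-0.2,"gripper":255},{"tx":1.9,"ty":0.2,"tz":0.0,"wx":0,"wy":0,"wz":-0.3,"gripper":255},{"tx":2.5,"ty":0.2,"tz":0.0,"wx":0,"wy":0,"wz":-0.4,"gripper":255},{"tx":3.1,"ty":0.1,"tz":0.0,"wx":0,"wy":0,"wz":-0.5,"gripper":255},{"tx":3.7,"ty":0.0,"tz":0.0,"wx":0,"wy":0,"wz":-0.6,"gripper":255},{"tx":4.3,"ty":-0.2,"tz":0.0,"wx":0,"wy":0,"wz":-0.7,"gripper":255},{"tx":4.6,"ty":-0.4,"tz":0.0,"wx":0,"wy":0,"wz":-0.75,"gripper":255}])

```text
t: 21.28
tool_pos: [0.6004, -0.2022, 0.0802]
tcp_rot: [0.0, 1.0, -0.007, -0.001]
force: [-2.7, -0.9, 0.2]
gripper_width: 0.005
```

```bash
python3 - <<'E'
from h import *
import cv2
for n,sl in(("side",np.s_[100:270,180:360,::-1]),("top",np.s_[120:300,225:445,::-1])):
    im=snapshot(n)[sl]; cv2.imwrite(f"pics/{n}8.png",cv2.resize(im,None,fx=3.2,fy=3.2,interpolation=cv2.INTER_CUBIC))
p=nowpose(0)[0];print(p,cur()[2]["force"])
E
```

```text
(np.float64(0.6008318876569754), np.float64(-0.20204753872133702), np.float64(0.08026918719550724), np.float64(-0.015843553553355438)) [ 0.011009    0.28286835 -0.68777623]
```

View pics/side8.png

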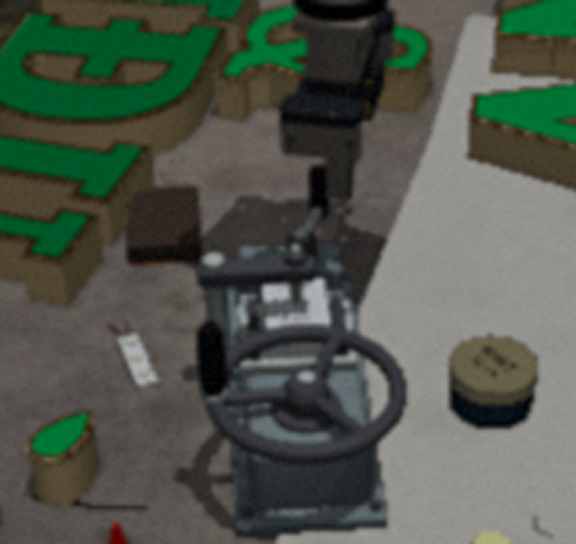

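View pics/top8.png

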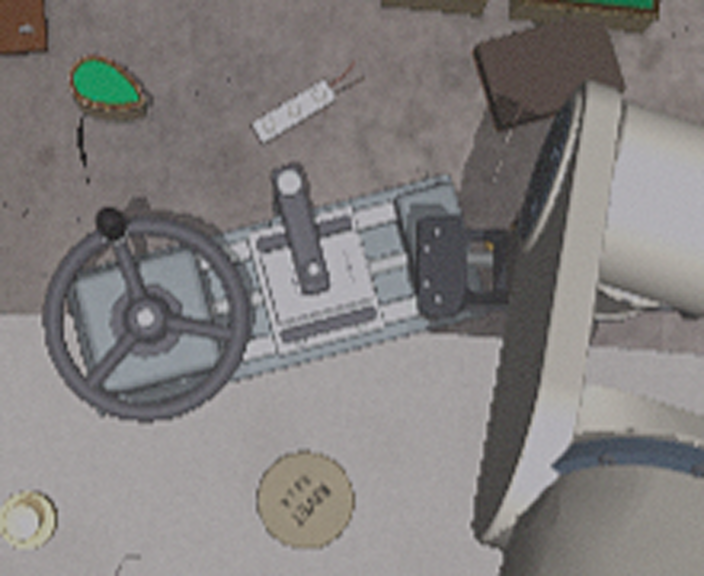

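Call:
step_arm(increments=[{"tx":0.3,"ty":0.0,"tz":0.0,"wx":0,"wy":0,"wz":-0.05,"gripper":255},{"tx":0.6,"ty":0.0,"tz":0.0,"wx":0,"wy":0,"wz":-0.08,"gripper":255},{"tx":0.6,"ty":0.0,"tz":0.0,"wx":0,"wy":0,"wz":-0.08,"gripper":255}])

```text
t: 21.75
tool_pos: [0.607, -0.2019, 0.0805]
tcp_rot: [-0.0, 1.0, 0.031, -0.0]
force: [-0.8, -1.0, 0.6]
gripper_width: 0.007
```

Call:
step_arm(increments=[{"tx":0.2,"ty":0.0,"tz":0.0,"wx":0,"wy":0,"wz":0,"gripper":255},{"tx":0.2,"ty":0.0,"tz":0.0,"wx":0,"wy":0,"wz":0,"gripper":255}])

```text
t: 22.0
tool_pos: [0.6091, -0.2017, 0.0806]
tcp_rot: [-0.0, 0.999, 0.032, 0.0]
force: [-1.0, -1.1, -0.6]
gripper_width: 0.002
```

Call:
step_arm(increments=[{"tx":0.2,"ty":0.0,"tz":0.0,"wx":0,"wy":0,"wz":0,"gripper":255},{"tx":0.2,"ty":0.0,"tz":0.0,"wx":0,"wy":0,"wz":0,"gripper":255}])

```text
t: 22.25
tool_pos: [0.6112, -0.2016, 0.0806]
tcp_rot: [0.0, 0.999, 0.032, 0.0]
force: [-1.7, -1.7, 0.2]
gripper_width: 0.004
```

Call:
step_arm(increments=[{"tx":0.2,"ty":0.0,"tz":0.0,"wx":0,"wy":0,"wz":0,"gripper":255},{"tx":0.2,"ty":0.0,"tz":0.0,"wx":0,"wy":0,"wz":0,"gripper":255}])

```text
t: 22.5
tool_pos: [0.6119, -0.2016, 0.0805]
tcp_rot: [-0.0, 0.999, 0.032, -0.001]
force: [-5.5, -1.4, 2.9]
gripper_width: 0.007
```

```bash
python3 - <<'E'
from h import *
import cv2
for n,sl in(("side",np.s_[100:230,220:340,::-1]),):
    im=snapshot(n)[sl]; cv2.imwrite(f"pics/{n}9.png",cv2.resize(im,None,fx=4.5,fy=4.5,interpolation=cv2.INTER_CUBIC))
p=nowpose(0)[0];print(p,cur()[2]["force"])
E
```

```text
(np.float64(0.6119895118365699), np.float64(-0.20157003898963483), np.float64(0.08055320916551198), np.float64(0.06391970038810715)) [-5.50792752 -2.35571317  3.82854529]
```

View pics/side9.png

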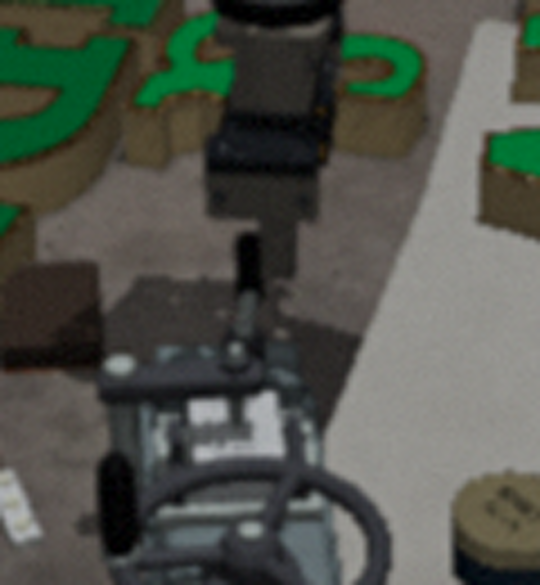

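Call:
step_arm(increments=[{"tx":0.2,"ty":0.0,"tz":0.0,"wx":0,"wy":0,"wz":0,"gripper":255},{"tx":0.2,"ty":0.0,"tz":0.0,"wx":0,"wy":0,"wz":0,"gripper":255}])

```text
t: 22.8
tool_pos: [0.6122, -0.2015, 0.0804]
tcp_rot: [-0.0, 0.999, 0.032, -0.003]
force: [-12.4, -3.5, 7.6]
gripper_width: 0.005
```

Call:
step_arm(increments=[{"tx":-1.5,"ty":0.0,"tz":0.0,"wx":0,"wy":0,"wz":0,"gripper":255},{"tx":-4.0,"ty":0.0,"tz":0.0,"wx":0,"wy":0,"wz":0,"gripper":255},{"tx":-8.0,"ty":2.0,"tz":-3.0,"wx":0,"wy":0,"wz":0,"gripper":255},{"tx":-12.0,"ty":5.0,"tz":-8.0,"wx":0,"wy":0,"wz":0,"gripper":255},{"tx":-16.0,"ty":8.0,"tz":-12.0,"wx":0,"wy":0,"wz":0,"gripper":255},{"tx":-20.0,"ty":11.0,"tz":-16.0,"wx":0,"wy":0,"wz":0,"gripper":255},{"tx":-24.0,"ty":14.0,"tz":-18.0,"wx":0,"wy":0,"wz":0,"gripper":255},{"tx":-24.0,"ty":14.0,"tz":-18.0,"wx":0,"wy":0,"wz":0,"gripper":255}])

```text
t: 23.8
tool_pos: [0.3831, -0.359, 0.2631]
tcp_rot: [0.002, 1.0, 0.03, 0.002]
force: [-0.1, 0.4, -0.7]
gripper_width: 0.005
```

```bash
python3 - <<'E'
from h import *
import cv2
for n in("top","side"):
    im=snapshot(n)[:,:,::-1]; cv2.imwrite(f"pics/{n}10full.png",im)
a=cv2.imread("pics/top10full.png")[160:270,225:395]
cv2.imwrite("pics/ct10.png",cv2.resize(a,None,fx=4.6,fy=4.6,interpolation=cv2.INTER_CUBIC))
E
python3 ecc.py 10; python3 rot.py pics/top0.png pics/top10full.png top
```

```text
top 10 cc 0.997 shift [-0.14549851  0.04435278] short by rad 0.00505605519005853
top 12 cc 0.997 shift [-0.15894976  0.03525776] short by rad 0.005377026685069611
side 10 cc 0.993 shift [ 0.04252206 -0.1996727 ] short by rad -0.010125593813864523
side 12 cc 0.981 shift [ 0.17722258 -0.13330218] short by rad -0.005566434345992315
{'spokes': (np.float64(0.0014474707046473992), np.float32(2.3307788), np.float32(2.3307788)), 'handle': (np.float64(-0.0002716146357445762), np.float32(3.8537295), np.float32(3.8537295))}
```

View pics/ct10.png

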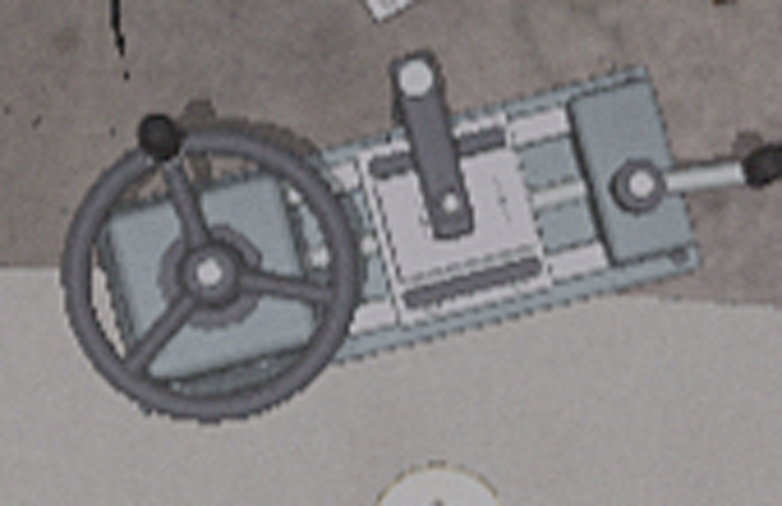

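View pics/side10full.png

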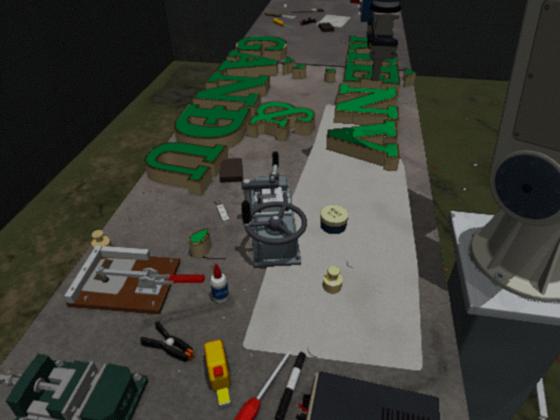

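The final pictures show three things:
- **Wheel:** the handle is back at about (259,189) in the full top image, as at the start.
- **Lever:** the knob is over to the right, at about (391,196).
- **Loose things:** they look unmoved.

```bash
python3 - <<'E'
from bench import *
print(finish_job())
E
```

```text
the job is handed in; nothing more can be done
None
```

The hand wheel has been fed through one clockwise turn and the lock lever pushed over to its stop. The job was handed in at about 24 s with the arm clear. I pushed only with the shut fingers.

- **Wheel:** I stopped about 0.06 rad short of the full turn, checked the pictures, then made a small final push. After the lever push, the top and side cameras put the handle within about 0.01 rad of its start. They disagree slightly: the top reads about 0.005 rad short and the side about 0.005–0.010 rad past. The slide has visibly moved towards the right end.
- **Lever:** The push force rose from about 2 N to about 14 N while the fingers stopped moving, so it is at the stop. The top picture shows it pointing along the bed to the right.
- **Other checks:** The loose things look unmoved in the final pictures; I compared them by eye only. The wrist force readings stayed under about 16 N. The first `step_arm` call failed validation and moved nothing.

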